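# Zero the mill's dial, lift the cutter, draw the work out

### The job

The cutter of the little bench mill has just been touched down on the work: turn the graduated ring until its broad zero mark stands at the index line, without letting the feed knob in its middle turn. Then lift the cutter clear by turning the feed knob clockwise (seen from above) until the dial has gone on by two long marks, so that the zero mark stands two long marks clockwise of the index. Last, keep the gripper off the pallet and use the pull hook in the pallet's eye to draw the work pallet all the way out to its stop, then lay the hook back on the bench, standing on its handle, clear of the mill; leave the oil can, flat tin and bolt alone.

Things in the scene. Friction and masses are not known exactly. Their poses are not given: they have to be found in the camera images.
- mill: small grey bench engraving mill, fixed to the bench, base 132 x 100 mm, 157 mm high. Origin on the bench under the vertical axis of dial ring and feed knob; -x points to its front, where the pallet comes out, z up. The spindle head overhangs the pallet (front face 75 mm in front of the origin, z = 76 to 97 mm). On top a flat aluminium flange, 84 mm across, top face at z = 106 mm
- dial_ring (a joint): turn of the dark graduated ring relative to the feed knob, rad, clockwise from above positive. It rides on the knob by friction (0.04 N m): turned itself it slips round the knob; when the knob turns, it goes along. Zero mark at the index when dial_ring + feed_knob = 0. Ring 57 mm across, upright rim z = 107 to 118 mm, then a bevel with white marks, narrowing to 38 mm at z = 126 mm
- feed_knob (a joint): turn of the feed knob relative to the mill, rad, clockwise from above positive; friction 0.15 N m, stays where it is left; a turn clockwise lifts the cutter 6 mm. Black ribbed knob standing in the middle of the ring, same axis, 26 mm across from z = 133 to 155 mm, top at 157 mm; 23 mm across just above the ring
- zero_mark (a point): point on the ring's rim at its broad (5 mm) white zero mark, 29 mm from the axis, 113 mm up. At the start it stands 0.35 to 1.45 rad clockwise of the index. The ring has 30 divisions (12 degrees, 6 mm at the rim); every third mark is long, so long marks are 36 degrees (0.628 rad) apart
- index_line (a point): where the index line, 4.5 mm wide and black, on the flange at the mill's front, meets the ring's rim: 29 mm from the axis toward the mill's -x, 113 mm up. Fixed obstacles around: over the whole bench a shelf, front edge at world x 0.59, underside 0.678 (keep elbow and wrist under or before it: travel drawn in and low); lamp shade 230 mm wide at x 0.70, y -0.35, underside 0.555; open-lidded box x 0.53-0.70, y 0.02-0.20, 0.17 high
- knob_dot (a point): white dot on the feed knob's top face, 157 mm up, 9 mm from the axis; it goes round with the knob
- pallet (a joint): travel of the aluminium work pallet (64 x 66 mm, a bar stub clamped on it), m: 0 pushed in, 0.038 fully out at its front stop; slides toward the mill's -x, takes about 2 N and stays where it is left
- pallet_eye (a point): centre of the pallet's pull eye at its top face, 37 mm above the bench: a flat steel ring, lying level, 31 mm across, 6 mm thick, with a 19 mm hole straight through and free space down to the bench. Pallet in: 102 mm in front of the mill's origin, 27 mm beyond the spindle head
- pull_hook: pull hook standing on the bench: flat-sided wooden handle 86 long, 24 wide, 34 mm high, origin at the centre of its underside, +x along the tool to the hook. A 6 mm steel rod, axis 28 mm above the underside, runs level from the handle's end and turns straight down 90 mm from the origin, ending 3 mm above the underside's level. About 110 g, mostly handle
- hook_prong (a point): lower tip of the hook's down-turned end, 90 mm from the handle's origin, 6 mm thick
- oil_can: bystander: copper oil can with a long spout, 64 mm across, 125 mm high, origin at the centre of its underside
- feeler_tin: bystander: flat tin 62 x 81 x 16 mm, origin at the centre of its underside
- hex_bolt: bystander: steel bolt 52 mm high standing on its head, origin at the centre of its underside

How it is judged:
On the way, in this order (a step that is already met when the one before it is completed fails the run):
1. the ring's zero mark stands at the index line (within half a small division, 3 mm at the rim) and the feed knob has not turned (0.11 rad at most) (y of zero_mark in the frame of mill between -0.003 and 0.003 m and x of zero_mark in the frame of mill below 0 m and distance of knob_dot from where it was at the start of the episode below 0.001 m), for 0.2 s.
2. the feed knob has been turned clockwise by two long marks of the dial (within one small division), the ring going with it (x of zero_mark in the frame of mill between -0.01424 and -0.00329 m and y of zero_mark in the frame of mill above 0.02 m and distance of knob_dot from where it was at the start of the episode between 0.00863 and 0.0124 m), for 0.2 s.
3. the hook draws the pallet out to its front stop (within 3 mm) (value of joint pallet above 0.035 m and horizontal distance between hook_prong and pallet_eye below 0.012 m), for 0.1 s.
At the end, for the whole second after the job is handed in: zero mark two long marks clockwise of the index (within 0.2 rad), the knob turned with it 1.0 to 1.5 rad from its start; pallet out at its stop (within 3 mm); pull hook at rest on its handle on the bench (upright within 0.15 rad), off the mill, its tip over 40 mm from the eye (all of step 2 and value of joint pallet above 0.035 m and height (world z) of pull_hook between -0.005 and 0.006 m and angle between pull_hook's own z axis and vertical below 0.15 rad and linear speed of pull_hook below 0.02 m/s and horizontal distance between hook_prong and pallet_eye above 0.04 m and contact force between pull_hook and mill below 0.05 N); the robot touches nothing.
It fails at once if the pallet is drawn while the cutter still stands on the work (more than 5 mm before the knob has turned 0.9 rad) (value of joint pallet above 0.005 m and distance of knob_dot from where it was at the start of the episode below 0.0078 m).
It fails at once if the fingers push or pull the pallet themselves (contact force between the fingers and pallet above 1 N).
It fails at once if the oil can, the flat tin or the bolt is moved more than 30 mm or upset (distance of any of oil_can, feeler_tin, hex_bolt from where it was at the start of the episode above 0.03 m or angle between any of oil_can, hex_bolt's own z axis and vertical above 0.5 rad).
It also fails if it takes over 72 s, if anything falls off the work surface, if the arm or the gripper's body presses on something with over 40 N, if the wrist force passes 120 N, or if a joint passes its speed limit or range.

### The arm

A 7-joint arm with a two-finger parallel gripper is mounted at the origin on a cart in front of the work surface, level with it; the furniture and walls round the work are solid. World frame = base frame: x ahead of the robot, y to its left, z up, the work surface at z = 0. Lengths are in m, angles in rad, forces in N, time in s.
With the tool pointing down it reaches from about 0.4 to 0.875 m from the base axis. Payload 19.3 kg.
Tool frame: the origin (TCP) lies at the very end of the fingers, on their centre line; the grasp point (between the pads) lies 19 mm behind it; z points along the fingers, y is the direction in which the jaws open and shut (so a half turn about z gives the same grasp; the last joint's range is limited). The gripper opens to 85 mm and grips with 20 to 120 N. Pads are 22 mm wide; open, the fingers measure 114 mm over their backs; the gripper's body (76 mm by 85 mm) begins 54 mm behind the grasp point. The pads swing forward as they close: fully open they stand 13 mm farther back than shut.
Start: joints at [-1.313, 0.521, -0.036, 1.599, 0.021, 1.021, -0.113], TCP at [0.201, 0.592, 0.231] pointing down, gripper open.
Joint ranges: [-2.91, 2.91], [-0.3, 2.13], [-1.5, 1.42], [0.17, 2.43], [-1.26, 4.41], [0.16, 1.93], [-2.52, 2.52]. Speed limits (rad/s): [1.89, 1.89, 2.39, 2.39, 3.01, 3.01, 3.01].

### API

Orientations are given as [roll, pitch, yaw] about the fixed x, y, z axes, in that order (R = Rz(yaw) Ry(pitch) Rx(roll)).
In Python, from workcell import bot, viewer gives the robot as it stands.
- The arm moves only by the shell command python3 -m creep 'ROWS' [FORCE]. ROWS is JSON, a list of rows, each an object of numbers: "rx", "ry", "rz": the turn, a rotation vector about the tool's x, y, z in degrees; "tx", "ty", "tz": the shift along the tool's x, y, z in mm; "hand": the closure, from -1 (fully open) to 1 (shut), so that 0 is half open. In form: [{"rx": .., "ry": .., "rz": .., "tx": .., "ty": .., "tz": .., "hand": ..}, ...]. A call has 1 to 8 rows; each row is the pose to reach, as a shift and turn from the pose commanded when the call began, along the tool's axes at that moment; what a row does not reach only later rows make up. A row lasts 1/10 s, in which the tool goes at most 50 mm and 8.59 degrees, less where a joint would pass 70% of its speed; a pose out of reach is approached as far as the arm can. A call with a gripper value outside its range is refused whole. The fingers move at their own pace and stop on an object; FORCE is the grip in N (left out, the last holds). Time passes only in rows, so rows that repeat a pose let the fingers close. It gives the time, the measured TCP pose, the force and the opening at its end, in the units of the state.
- bot.observe(): the state, without advancing time (a new reading comes with each control period).
- viewer.grab_frame(name): name is "side" or "top" or "wrist"; returns a dict with "pixels" (420x560x3 uint8, blue, green, red), "vertical_fov" (degrees; the focal length in pixels is half the picture's height over the tangent of half this angle, whatever the lens; pixels are square), "cx", "cy" (the principal point, pixels), "distortion" ([k1, k2, p1, p2, k3] as OpenCV has them; the pictures are not rectified), "rvec" (rotation vector, rad) and "tvec" (3), from world to camera coordinates, as OpenCV has them; the wrist camera has in their place "tool_from_camera" (4x4, takes a point from camera to tool coordinates, whose origin is the TCP and whose axes are the flange's). Camera axes: x right, y down, z forward; pixel columns grow to the right and rows downward; lengths in m; the calibration is good to about 2 mm. A picture is of the moment at which its call begins: read the wrist's pose just before it. There is no depth.
- bot.job_done(): hands the job in, once; it reports no verdict.
Trained networks look in a picture, given as the dict that the camera call returned (one of the last four; its "shot" number tells which), for a name from the list of things; names that differ only in an ending like _2 or _b are one class to them, and where a whole thing is asked for, a point or a joint stands for the part that bears it (a point fixed in the world has none). Each returns a list of dicts, best first, with "score" (0 to 1); they miss things now and then, are a little off and sometimes report something else, mostly with a low value. They report only what shows in the picture. A call takes as long as a camera call.
- viewer.outline_of(target, picture): "mask" (420x560 bool, what is visible of it) and "bbox" ([left, top, right, bottom] in pixels, round what is visible of it).
The state is a dict: "clock": time; "qpos": joint angles; "qd": joint speeds; "joint_efforts": joint torques, N m; "position": TCP position; "tool_rot": TCP orientation; "force": force on the tool from outside, world axes, zero at the start; "moment": the same for the moment, N m; "grip_width": finger opening in m.
Only numpy, scipy, OpenCV 4.12 (cv2) and the standard library are available. Lean on these libraries where they do the work, as an engineer would, in place of code of your own. Each camera call takes 0.05 s, during which the arm holds its last target.

## Working session

There is one attempt and no reset: what is moved stays moved. The work goes in short steps, Python scripts to look and compute and a shell command to move; the robot and the scene stay as the last step left them, time stands still between calls to the robot, and variables do not carry over. Pictures are saved under pics/ and viewed, and the job is handed in when it is done.

```bash
ls -la; mkdir -p pics; cat > look.py <<'E'
import sys,cv2
from workcell import bot,viewer
def snap(name,tag):
    s=bot.observe(); f=viewer.grab_frame(name); cv2.imwrite(f'pics/{tag}.png',f['pixels']); return s,f
E
python3 - <<'E'
from look import *
s=bot.observe(); print(s)
for n in ['side','top','wrist']:
    s,f=snap(n,'a_'+n); print(n,{k:v for k,v in f.items() if k!='pixels'})
E
```

```text
total 12
drwxr-xr-x  3 agent agent 4096 Dec  6 18:01 .
drwxr-xr-x 23 root  root  4096 Dec  6 18:01 ..
drwxr-xr-x  2 agent agent 4096 Dec  6 18:01 pics
{'clock': 0.0, 'qpos': array([-1.31321719,  0.52199679, -0.03632564,  1.60002671,  0.0212064 ,
        1.02110322, -0.11279364]), 'qd': array([ 9.85750315e-06,  4.42385718e-04, -8.42622303e-05, -1.54094467e-03,
        1.00738200e-03,  3.81027358e-04,  4.31737416e-04]), 'joint_efforts': array([ 8.18049466e-04, -9.27091455e+01,  1.98040433e+00, -3.69908702e+01,
        1.78784964e-02,  8.38664419e-03, -8.90719707e-05]), 'position': array([0.2011394 , 0.59137994, 0.23072979]), 'tool_rot': array([-3.14044728e+00,  8.93478514e-05,  2.81381212e+00]), 'force': array([ 0.34997568, -0.29312244,  0.4487905 ]), 'moment': array([-0.00014126,  0.01796818,  0.04100385]), 'grip_width': 0.08499325612314257}
side {'vertical_fov': 54.768989903268945, 'cx': 276.272127672728, 'cy': 203.72659940208646, 'distortion': array([0.03572749, 0.        , 0.        , 0.        , 0.        ]), 'rvec': array([ 2.14692498, -1.22750065,  0.47822499]), 'tvec': array([-
[... 200 characters left out ...]
 0.        ,  0.        ]), 'rvec': array([ 2.21827924, -2.16175794,  0.23331248]), 'tvec': array([-0.04400908,  0.60013536,  1.4432798 ]), 'shot': 2}
wrist {'vertical_fov': 64.68059789013958, 'cx': 280.04389192249926, 'cy': 215.35615529578743, 'distortion': array([0.02389856, 0.        , 0.        , 0.        , 0.        ]), 'tool_from_camera': array([[-1.27352802e-03, -9.64670377e-01, -2.63456719e-01,
         6.75214623e-02],
       [ 9.99999160e-01, -1.16513435e-03, -5.67669572e-04,
         1.88708058e-03],
       [ 2.40651547e-04, -2.63457221e-01,  9.64671050e-01,
        -1.44863813e-01],
       [ 0.00000000e+00,  0.00000000e+00,  0.00000000e+00,
         1.00000000e+00]]), 'shot': 3}
```

View pics/a_side.png

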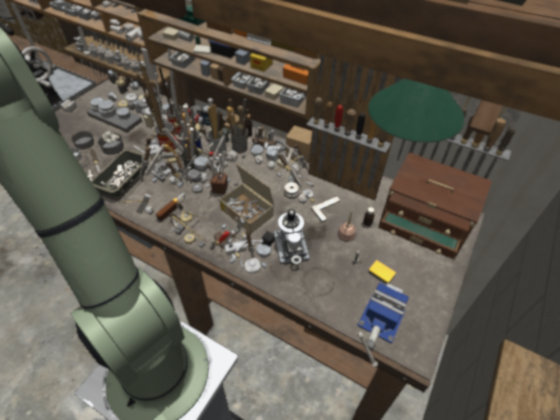

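View pics/a_top.png

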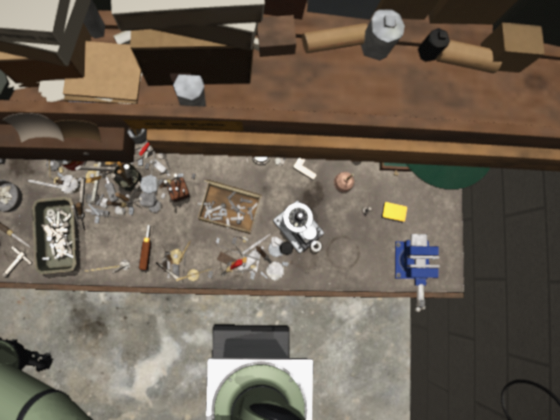

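View pics/a_wrist.png

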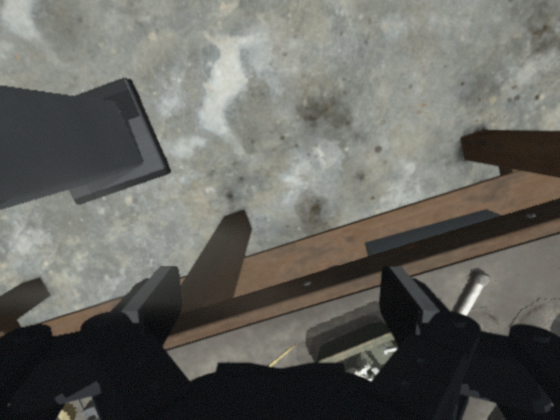

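```bash
cat >> look.py <<'E'
import numpy as np
from scipy.spatial.transform import Rotation as R
def cam(f,s=None):
    h=420; fl=h/2/np.tan(np.radians(f['vertical_fov'])/2)
    K=np.array([[fl,0,f['cx']],[0,fl,f['cy']],[0,0,1.]])
    if 'rvec' in f:
        Rw=cv2.Rodrigues(np.array(f['rvec']))[0]; t=np.array(f['tvec'])
    else:
        T=np.eye(4); T[:3,:3]=R.from_euler('xyz',s['tool_rot']).as_matrix(); T[:3,3]=s['position']
        W=np.linalg.inv(T@f['tool_from_camera']); Rw=W[:3,:3]; t=W[:3,3]
    return K,np.array(f['distortion']),Rw,t
def w2p(f,P,s=None):
    K,d,Rw,t=cam(f,s); return cv2.projectPoints(np.atleast_2d(np.array(P,float)),cv2.Rodrigues(Rw)[0],t,K,d)[0][:,0]
def p2w(f,uv,z,s=None):
    K,d,Rw,t=cam(f,s); n=cv2.undistortPoints(np.array(uv,float).reshape(-1,1,2),K,d)[:,0]
    D=np.c_[n,np.ones(len(n))]@Rw; C=-Rw.T@t
    return C+D*((z-C[2])/D[:,2])[:,None]
def cen(m):
    return [float(np.nonzero(m)[1].mean()),float(np.nonzero(m)[0].mean())]
E
python3 - <<'E'
from look import *
for n in ['top','side']:
    s,f=snap(n,'b_'+n)
    for t,z in [('mill',.05),('dial_ring',.115),('feed_knob',.15),('knob_dot',.157),('zero_mark',.113),('pallet',.037),('pallet_eye',.037),('pull_hook',.02),('hook_prong',.02),('oil_can',.05),('feeler_tin',.016),('hex_bolt',.03)]:
        for d in viewer.outline_of(t,f)[:2]:
            c=cen(d['mask']); print(n,t,round(d['score'],2),np.round(d['bbox']),np.round(c,1),d['mask'].sum(),np.round(p2w(f,c,z)[0],3))
E
```

```text
top mill 0.26 [290. 206. 309. 224.] [298.4 217.8] 265 [ 0.578 -0.101  0.05 ]
top dial_ring 0.62 [287. 209. 307. 228.] [298.5 217.6] 213 [ 0.571 -0.093  0.115]
top feed_knob 0.68 [288. 209. 308. 229.] [298.3 217.1] 319 [ 0.569 -0.088  0.15 ]
top knob_dot 0.59 [289. 206. 308. 226.] [298.5 217.2] 318 [ 0.567 -0.088  0.157]
top knob_dot 0.38 [274. 206. 323. 252.] [298.7 226.1] 1352 [ 0.542 -0.088  0.157]
top zero_mark 0.52 [290. 208. 310. 225.] [297.3 218.1] 214 [ 0.57  -0.09   0.113]
top pallet 0.71 [290. 230. 321. 254.] [306.9 240. ] 252 [ 0.513 -0.13   0.037]
top pallet 0.5 [139. 237. 146. 267.] [144.7 254.9] 240 [0.455 0.355 0.037]
top pallet_eye 0.64 [296. 232. 319. 254.] [308.2 240.3] 274 [ 0.512 -0.134  0.037]
top pallet_eye 0.31 [273. 203. 321. 252.] [298.1 226.2] 1297 [ 0.554 -0.102  0.037]
top pull_hook 0.77 [136. 236. 153. 271.] [145.  253.3] 315 [0.461 0.357 0.02 ]
top pull_hook 0.25 [275. 204. 322. 251.] [299.4 227. ] 1408 [ 0.553 -0.109  0.02 ]
top hook_prong 0.58 [138. 231. 150. 268.] [145.  252.6] 310 [0.462 0.357 0.02 ]
top oil_can 0.83 [332. 174. 353. 194.] [343.9 182. 
[... 551 characters left out ...]
300. 228.] [290.7 221.4] 173 [ 0.57  -0.097  0.113]
side pallet 0.67 [283. 241. 305. 258.] [292.8 249.7] 313 [ 0.523 -0.134  0.037]
side pallet_eye 0.65 [282. 237. 305. 263.] [293. 250.] 320 [ 0.522 -0.135  0.037]
side pull_hook 0.73 [154. 200. 175. 222.] [166.5 209.4] 209 [0.456 0.355 0.02 ]
side hook_prong 0.77 [157. 194. 187. 221.] [168.4 207.7] 291 [0.466 0.355 0.02 ]
side oil_can 0.56 [337. 210. 358. 243.] [347.4 230.3] 313 [ 0.681 -0.26   0.05 ]
side feeler_tin 0.76 [368. 260. 396. 282.] [381.7 271.7] 362 [ 0.608 -0.417  0.016]
side hex_bolt 0.38 [154. 195. 185. 224.] [168.  207.9] 303 [0.459 0.348 0.03 ]
side hex_bolt 0.29 [371. 259. 395. 286.] [382.1 271.2] 330 [ 0.6   -0.418  0.03 ]
```

```bash
python3 - <<'E'
import cv2
a=cv2.imread('pics/a_top.png')[150:300,190:430]; cv2.imwrite('pics/c_top.png',cv2.resize(a,(800,500),interpolation=cv2.INTER_CUBIC))
a=cv2.imread('pics/a_side.png')[170:290,210:410]; cv2.imwrite('pics/c_side.png',cv2.resize(a,(800,480),interpolation=cv2.INTER_CUBIC))
E
```

```text
(no output)
```

View pics/c_top.png

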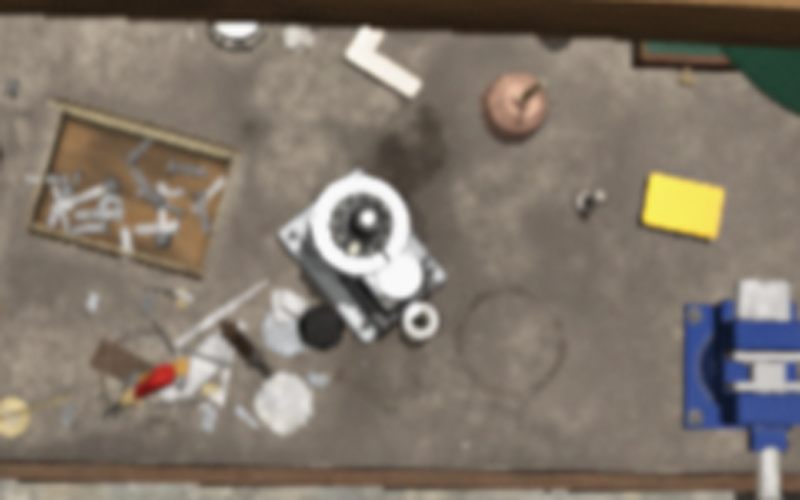

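View pics/c_side.png

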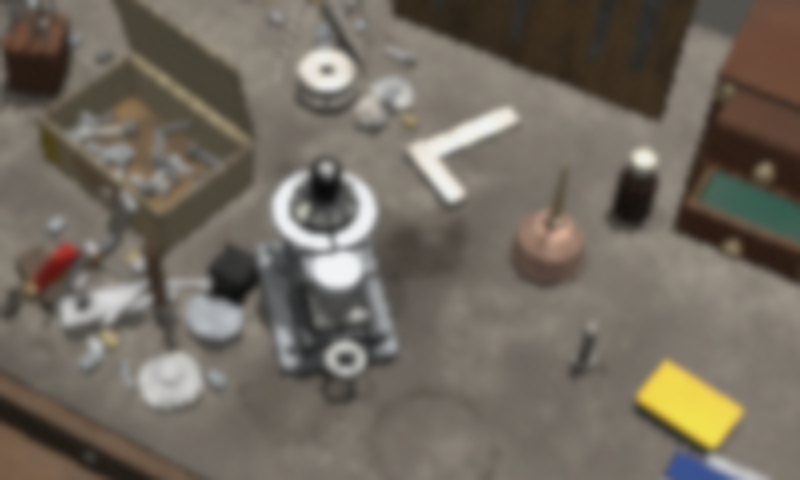

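```bash
python3 - <<'E'
from look import *
ft={'vertical_fov':46.53777281911877,'cx':274.317,'cy':210.015,'distortion':np.array([-0.10627426,0,0,0,0]),'rvec':np.array([2.21827924,-2.16175794,0.23331248]),'tvec':np.array([-0.04400908,0.60013536,1.4432798])}
fs={'vertical_fov':54.768989903268945,'cx':276.27213,'cy':203.7266,'distortion':np.array([0.0357,0,0,0,0]),'rvec':np.array([2.14692498,-1.22750065,0.47822499]),'tvec':np.array([-0.32454533,0.46237416,1.11984841])}
import pickle; pickle.dump((ft,fs),open('cams.pkl','wb'))
T=lambda x,y:(190+x*.3-.35,150+y*.3-.35)
S=lambda x,y:(210+x/4-.4,170+y/4-.4)
for n,p,q,z in [('flange',T(361,224),S(325,208),.106),('eye',T(420,322),S(345,358),.037),('knobtop',T(367,217),S(325,164),.157)]:
    print(n,p,p2w(ft,p,z)[0].round(4),p2w(fs,q,z)[0].round(4))
for p in [(145,255),(149,228),(150,224),(143,270)]: print(p2w(ft,p,.028).round(3))
a=cv2.imread('pics/a_top.png')[210:290,100:200]; cv2.imwrite('pics/d_top.png',cv2.resize(a,(750,600),interpolation=cv2.INTER_CUBIC))
a=cv2.imread('pics/a_side.png')[180:240,130:230]; cv2.imwrite('pics/d_side.png',cv2.resize(a,(800,480),interpolation=cv2.INTER_CUBIC))
E
```

```text
flange (297.95, 216.85) [ 0.5745 -0.0927  0.106 ] [ 0.5748 -0.0949  0.106 ]
eye (315.65, 246.25) [ 0.4943 -0.1573  0.037 ] [ 0.4954 -0.1602  0.037 ]
knobtop (299.75, 214.75) [ 0.5744 -0.0911  0.157 ] [ 0.5775 -0.0913  0.157 ]
[[0.455 0.355 0.028]]
[[0.536 0.348 0.028]]
[[0.549 0.345 0.028]]
[[0.41  0.359 0.028]]
```

View pics/d_top.png

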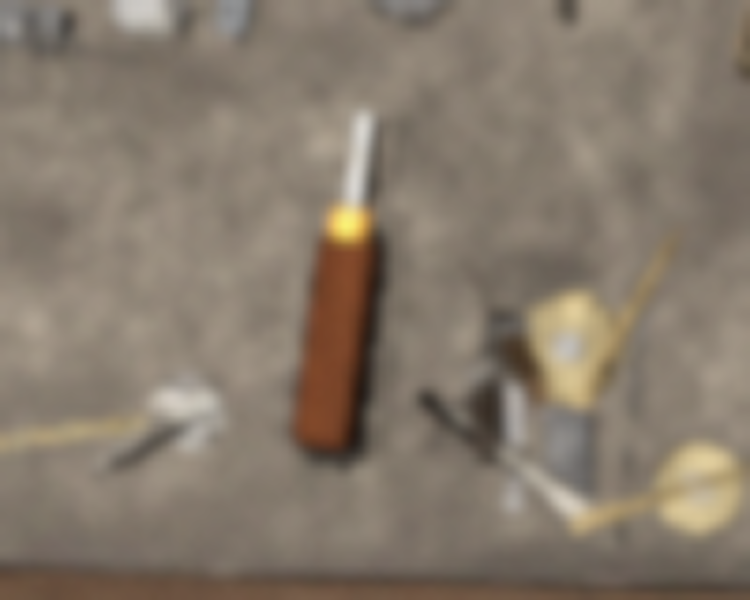

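View pics/d_side.png

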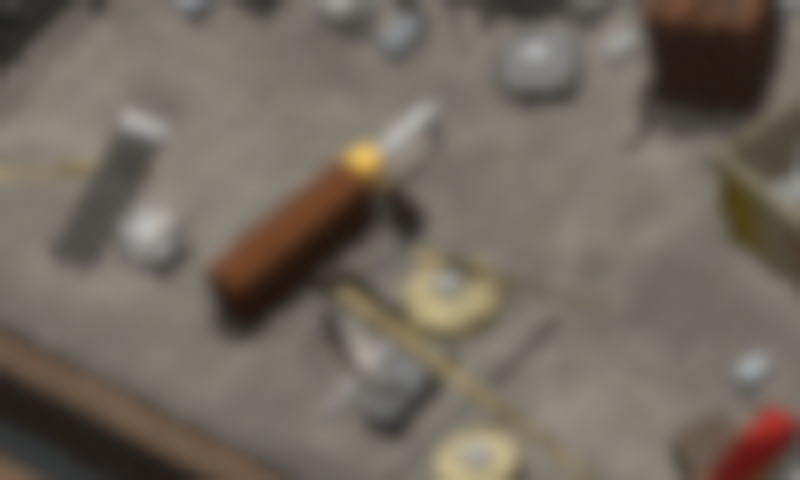

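```bash
cat >> look.py <<'E'
def to(x,y,z,yaw=None,s=None):
    "tool-axis shift(mm)/turn for target world TCP, tool down; yaw deg"
    s=s or bot.observe(); M=R.from_euler('xyz',s['tool_rot'])
    d=M.inv().apply(np.array([x,y,z])-s['position'])*1000
    if yaw is None: rv=(M.inv()*R.from_euler('xyz',[np.pi,0,s['tool_rot'][2]])).as_rotvec(degrees=True)
    else: rv=(M.inv()*R.from_euler('xyz',[np.pi,0,np.radians(yaw)])).as_rotvec(degrees=True)
    print('t',d.round(1),'r',rv.round(1)); return d
def st():
    s=bot.observe(); print('clk',round(s['clock'],2),'p',s['position'].round(4),'rot',np.degrees(s['tool_rot']).round(2),'q',s['qpos'].round(2),'F',s['force'].round(1),'M',s['moment'].round(2),'w',round(s['grip_width']*1000,1)); return s
E
python3 -c "
from look import *
st();to(.42,.22,.3,140);to(.43,-.05,.3,81)"
```

```text
clk 1.45 p [0.2013 0.5917 0.2313] rot [180.     0.   161.22] q [-1.31  0.52 -0.04  1.6   0.02  1.02 -0.11] F [ 0.2  0.1 -0.3] M [-0.02 -0.01 -0.  ] w 85.2
t [-326.8 -281.5  -68.7] r [ 0.   0.  21.2]
t [-423.2 -533.9  -68.7] r [ 0.   0.  80.2]
```

```bash
python3 -m creep '[{"tx":-327,"ty":-281,"tz":-69,"rz":40},{"tx":-327,"ty":-281,"tz":-69,"rz":40},{"tx":-327,"ty":-281,"tz":-69,"rz":40},{"tx":-327,"ty":-281,"tz":-69,"rz":40},{"tx":-327,"ty":-281,"tz":-69,"rz":40},{"tx":-327,"ty":-281,"tz":-69,"rz":40},{"tx":-327,"ty":-281,"tz":-69,"rz":40},{"tx":-327,"ty":-281,"tz":-69,"rz":40}]' 40; python3 -c "
from look import *
st();to(.42,.22,.3,121);to(.44,-.05,.3,81);to(.52,-.10,.29,81)"
```

```text
clk 1.45 p [0.2013 0.5917 0.2313] rot [180.     0.   161.22] q [-1.31  0.52 -0.04  1.6   0.02  1.02 -0.11] F [ 0.2  0.1 -0.3] M [-0.02 -0.01 -0.  ] w 85.2
t [-326.8 -281.5  -68.7] r [ 0.   0.  40.2]
t [-432.6 -530.7  -68.7] r [ 0.   0.  80.2]
t [-524.5 -552.2  -58.7] r [ 0.   0.  80.2]schema error: expected keys rx, ry, rz, tx, ty, tz, hand
```

```bash
python3 -m creep '[{"rx":0,"ry":0,"rz":40,"tx":-327,"ty":-281,"tz":-69,"hand":-1},{"rx":0,"ry":0,"rz":40,"tx":-327,"ty":-281,"tz":-69,"hand":-1},{"rx":0,"ry":0,"rz":40,"tx":-327,"ty":-281,"tz":-69,"hand":-1},{"rx":0,"ry":0,"rz":40,"tx":-327,"ty":-281,"tz":-69,"hand":-1},{"rx":0,"ry":0,"rz":40,"tx":-327,"ty":-281,"tz":-69,"hand":-1},{"rx":0,"ry":0,"rz":40,"tx":-327,"ty":-281,"tz":-69,"hand":-1},{"rx":0,"ry":0,"rz":40,"tx":-327,"ty":-281,"tz":-69,"hand":-1},{"rx":0,"ry":0,"rz":40,"tx":-327,"ty":-281,"tz":-69,"hand":-1}]' 40; python3 -c "
from look import *
st();to(.44,-.05,.3,81);to(.52,-.10,.29,81)"
```

```text
clock: 2.25
position: [0.4026, 0.2497, 0.2951]
tool_rot: [3.141, -0.0, 2.116]
force: [1.9, 0.8, -0.1]
grip_width: 0.0853
clk 2.25 p [0.4026 0.2497 0.2951] rot [ 1.7996e+02 -2.0000e-02  1.2123e+02] q [-0.9   0.21  0.26  1.91 -0.06  1.03 -0.07] F [ 1.9  0.8 -0.1] M [ 0.08 -0.03 -0.04] w 85.3
t [-275.7 -123.4   -5.1] r [ 0.  -0.  40.2]
t [-359.9  -80.9    4.9] r [ 0.  -0.  40.2]
```

```bash
python3 -m creep '[{"rx":0,"ry":0,"rz":40,"tx":-241,"ty":-123,"tz":0,"hand":-1},{"rx":0,"ry":0,"rz":40,"tx":-241,"ty":-123,"tz":0,"hand":-1},{"rx":0,"ry":0,"rz":40,"tx":-241,"ty":-123,"tz":0,"hand":-1},{"rx":0,"ry":0,"rz":40,"tx":-241,"ty":-123,"tz":0,"hand":-1},{"rx":0,"ry":0,"rz":40,"tx":-241,"ty":-123,"tz":0,"hand":-1},{"rx":0,"ry":0,"rz":40,"tx":-241,"ty":-123,"tz":0,"hand":-1},{"rx":0,"ry":0,"rz":40,"tx":-241,"ty":-123,"tz":0,"hand":-1},{"rx":0,"ry":0,"rz":40,"tx":-241,"ty":-123,"tz":0,"hand":-1}]' 40; python3 -c "
from look import *
st();to(.565,-.14,.28,81);to(.565,-.14,.28,81)
s,f=snap('wrist','w1')"
```

```text
clock: 3.05
position: [0.4217, -0.0182, 0.2946]
tool_rot: [3.141, -0.0, 1.417]
force: [0.7, 0.4, -1.1]
grip_width: 0.0851
clk 3.05 p [ 0.4217 -0.0182  0.2946] rot [ 1.7999e+02 -2.0000e-02  8.1190e+01] q [-0.59  0.12  0.55  2.04 -0.08  1.   -0.16] F [ 0.7  0.4 -1.1] M [-0.01 -0.04  0.04] w 85.1
t [-98.4 160.3  14.6] r [ 0.  -0.   0.2]
t [-98.4 160.3  14.6] r [ 0.  -0.   0.2]
```

View pics/w1.png

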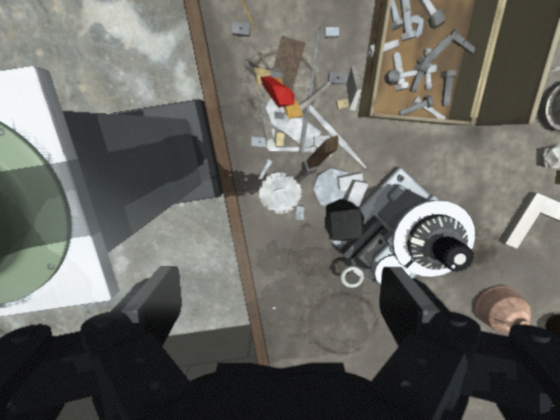

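```bash
python3 -m creep '[{"rx":0,"ry":0,"rz":0,"tx":-100,"ty":160,"tz":20,"hand":-1},{"rx":0,"ry":0,"rz":0,"tx":-100,"ty":160,"tz":20,"hand":-1},{"rx":0,"ry":0,"rz":0,"tx":-100,"ty":160,"tz":20,"hand":-1},{"rx":0,"ry":0,"rz":0,"tx":-100,"ty":160,"tz":20,"hand":-1},{"rx":0,"ry":0,"rz":0,"tx":-100,"ty":160,"tz":20,"hand":-1},{"rx":0,"ry":0,"rz":0,"tx":-100,"ty":160,"tz":20,"hand":-1},{"rx":0,"ry":0,"rz":0,"tx":-100,"ty":160,"tz":20,"hand":-1}]' 40; python3 -c "
from look import *
st()
s,f=snap('wrist','w2')
import pickle; pickle.dump((s,{k:v for k,v in f.items()}),open('w2.pkl','wb'))
for t in ['dial_ring','feed_knob','knob_dot','zero_mark','pallet_eye','mill']:
  for d in viewer.outline_of(t,f)[:2]: print(t,round(d['score'],2),np.round(d['bbox']),np.round(cen(d['mask']),1))
"
```

```text
clock: 3.8
position: [0.5642, -0.1401, 0.2745]
tool_rot: [-3.141, -0.001, 1.419]
force: [-0.5, 0.8, 0.0]
grip_width: 0.0853
clk 3.8 p [ 0.5642 -0.1401  0.2745] rot [-1.7998e+02 -4.0000e-02  8.1310e+01] q [-0.26  0.46  0.58  1.69 -0.28  1.07  0.25] F [-0.5  0.8  0. ] M [-0.02  0.03  0.03] w 85.3
dial_ring 0.7 [251. 114. 317. 180.] [283.  144.2]
feed_knob 0.7 [252. 113. 316. 179.] [282.6 145.6]
knob_dot 0.78 [254. 113. 315. 179.] [283.  145.2]
zero_mark 0.59 [254. 114. 320. 181.] [283.  144.5]
pallet_eye 0.69 [211. 152. 280. 219.] [229.3 192.7]
pallet_eye 0.57 [326. 335. 364. 375.] [344.9 352.7]
mill 0.67 [204.  84. 335. 224.] [269.4 155.3]
```

View pics/w2.png

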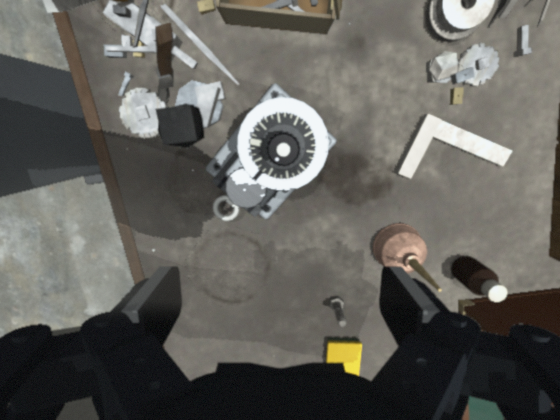

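```bash
cat >> look.py <<'E'
def fitmill(f,s,x0,flo=190,show=None,eye=None):
    "fit flange centre by matching bright flange disc"
    g=cv2.cvtColor(f['pixels'],cv2.COLOR_BGR2GRAY)
    u0=w2p(f,[x0[0],x0[1],.106],s)[0].astype(int)
    return g
def circ(x,y,z,r,n=72):
    a=np.linspace(0,2*np.pi,n,endpoint=False); return np.c_[x+r*np.cos(a),y+r*np.sin(a),np.full(n,z)]
E
python3 - <<'E'
from look import *
import pickle
s,f=pickle.load(open('w2.pkl','rb'))
im=f['pixels']; g=cv2.cvtColor(im,cv2.COLOR_BGR2GRAY)
m=(g>215).astype(np.uint8); n,l,stt,c=cv2.connectedComponentsWithStats(m)
for i in range(1,n):
    if stt[i,4]>100: print(stt[i],c[i])
i=1+np.argmax([stt[k,4] if abs(c[k]-[283,145]).max()<15 else 0 for k in range(1,n)])
cnt=cv2.findContours((l==i).astype(np.uint8),cv2.RETR_EXTERNAL,cv2.CHAIN_APPROX_NONE)[0][0]
hull=cv2.convexHull(cnt)[:,0]
E2=cv2.fitEllipse(cv2.convexHull(cnt)); print(E2)
from scipy.optimize import least_squares
P=p2w(f,cnt[:,0],.106,s)
r=least_squares(lambda q:np.hypot(P[:,0]-q[0],P[:,1]-q[1])-q[2],[.5745,-.093,.042],loss='soft_l1',f_scale=.001); print(r.x)
x,y=r.x[:2]
u=[w2p(f,[x,y,z],s)[0] for z in (.106,.126,.157)]; print(u)
S=8; x0,y0=228,85
c2=cv2.resize(im[y0:y0+75,x0:x0+110-10],None,fx=S,fy=S,interpolation=cv2.INTER_CUBIC)
for zz,rr,col in [(.106,.042,(0,0,255)),(.118,.0285,(0,255,0)),(.126,.019,(255,0,0)),(.157,.013,(0,255,255))]:
    for p in w2p(f,circ(x,y,zz,rr,72),s): cv2.circle(c2,tuple(int(v) for v in ((p-[x0,y0]+.5)*S)),1,col,-1)
cv2.imwrite('pics/w2c.png',c2[:600,:800])
c3=cv2.resize(im[100:180+0,240:330],None,fx=7.5,fy=7.5,interpolation=cv2.INTER_CUBIC); cv2.imwrite('pics/w2d.png',c3)
E
```

```text
[443   0  51  28 951] [465.80967403  12.37118822]
[145  18   9  25 125] [147.944  29.544]
[198  86  17  16 178] [205.65730337  93.93820225]
[ 231   97   98   93 3216] [280.71330846 143.46766169]
[ 400  115  112   62 2193] [450.96944824 143.64158687]
[277 144  12  12 115] [282.94782609 149.26086957]
[489 286  18  15 212] [497.64622642 292.87264151]
((278.24627685546875, 146.6780548095703), (89.4966049194336, 106.4150390625), 50.31303787231445)
[ 0.57298684 -0.09071759  0.04155468]
[array([282.11324446, 145.4558035 ]), array([282.23574881, 146.8452189 ]), array([282.46181399, 149.40899195])]
```

View pics/w2c.png

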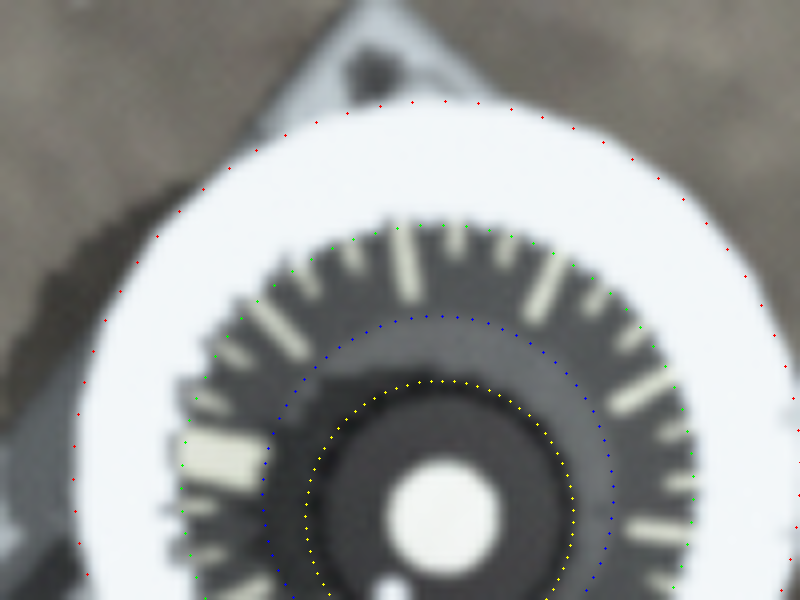

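View pics/w2d.png

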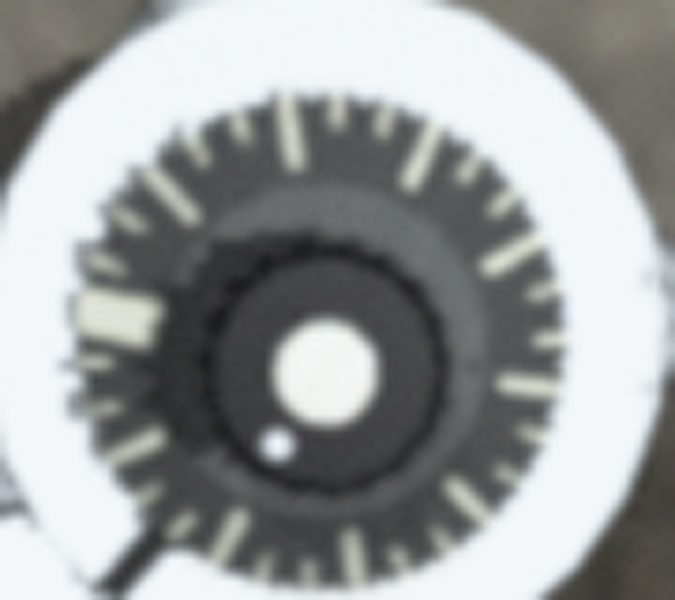

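```bash
python3 - <<'E'
from look import *
import pickle
s,f=pickle.load(open('w2.pkl','rb'))
C=np.array([.57299,-.09072])
def q(name,cx,cy,z):
    p=p2w(f,(240+(cx+.5)/7.5-.5,100+(cy+.5)/7.5-.5),z,s)[0][:2]-C
    print(name,(1e3*np.hypot(*p)).round(1),np.degrees(np.arctan2(p[1],p[0])).round(1))
q('zero rim',82,312,.118); q('zero inner',158,322,.1225)
q('index out',112,583,.106); q('index in',158,535,.107)
q('dot',277,445,.157); q('cap',326,372,.157)
e=p2w(f,(226.5,207),.037,s)[0]; print(e, np.degrees(np.arctan2(*(e[:2]-C)[::-1])),np.hypot(*(e[:2]-C)))
E
python3 -c "
import cv2
a=cv2.imread('pics/w2.png')[185:225,200:260];cv2.imwrite('pics/w2e.png',cv2.resize(a,(600,400),interpolation=cv2.INTER_CUBIC))"
```

```text
zero rim 28.5 162.3
zero inner 19.2 160.7
index out 39.5 -140.2
index in 30.9 -139.6
dot 8.7 -131.3
cap 0.5 14.2
[ 0.49673981 -0.15546659  0.037     ] -139.66429852803964 0.10003105470070349
```

View pics/w2e.png

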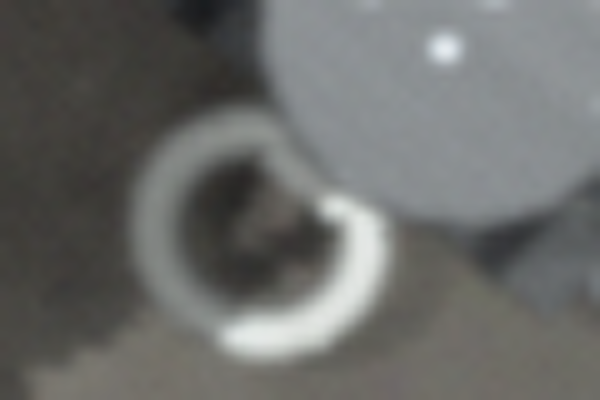

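```bash
python3 -c "
from look import *
st();to(.573,-.0907,.16,81.3);to(.573,-.0907,.106,81.3)"
```

```text
clk 4.15 p [ 0.5645 -0.1412  0.2748] rot [ 1.7998e+02 -2.0000e-02  8.1250e+01] q [-0.26  0.46  0.58  1.69 -0.28  1.07  0.25] F [-1.   0.6 -0.6] M [-0.   -0.   -0.05] w 85.4
t [ 51.1   0.7 114.8] r [ 0.  -0.  -0.1]
t [ 51.1   0.7 168.8] r [ 0.  -0.  -0.1]
```

```bash
python3 -m creep '[{"rx":0,"ry":0,"rz":0,"tx":51,"ty":0.5,"tz":30,"hand":-1},{"rx":0,"ry":0,"rz":0,"tx":51,"ty":0.5,"tz":60,"hand":-1},{"rx":0,"ry":0,"rz":0,"tx":51,"ty":0.5,"tz":100,"hand":-1},{"rx":0,"ry":0,"rz":0,"tx":51,"ty":0.5,"tz":130,"hand":-1},{"rx":0,"ry":0,"rz":0,"tx":51,"ty":0.5,"tz":140,"hand":-1},{"rx":0,"ry":0,"rz":0,"tx":51,"ty":0.5,"tz":140,"hand":-1},{"rx":0,"ry":0,"rz":0,"tx":51,"ty":0.5,"tz":140,"hand":-1}]' 30; python3 -c "
from look import *
st();to(.573,-.0907,.106,81.3)
s,f=snap('wrist','w3');snap('side','s3')"
```

```text
clock: 4.85
position: [0.5735, -0.0916, 0.1359]
tool_rot: [3.14, -0.0, 1.417]
force: [0.1, -0.6, 0.4]
grip_width: 0.0856
clk 4.85 p [ 0.5735 -0.0916  0.1359] rot [179.91  -0.    81.2 ] q [-0.27  0.62  0.48  1.82 -0.39  0.79  0.26] F [ 0.1 -0.6  0.4] M [-0.06  0.01  0.02] w 85.6
t [ 0.8 -0.7 29.9] r [ 0.1 -0.  -0.1]
```

View pics/w3.png

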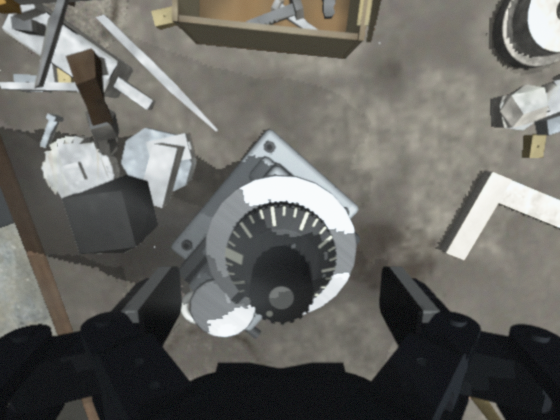

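View pics/s3.png

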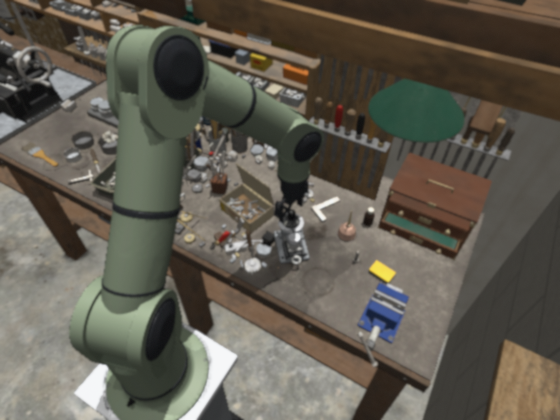

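```bash
python3 -m creep '[{"rx":0,"ry":0,"rz":0,"tx":0.5,"ty":0,"tz":15,"hand":-1},{"rx":0,"ry":0,"rz":0,"tx":0.5,"ty":0,"tz":30,"hand":-1},{"rx":0,"ry":0,"rz":0,"tx":0.5,"ty":0,"tz":30,"hand":-1},{"rx":0,"ry":0,"rz":0,"tx":0.5,"ty":0,"tz":30,"hand":-0.5},{"rx":0,"ry":0,"rz":0,"tx":0.5,"ty":0,"tz":30,"hand":-0.2},{"rx":0,"ry":0,"rz":0,"tx":0.5,"ty":0,"tz":30,"hand":0},{"rx":0,"ry":0,"rz":0,"tx":0.5,"ty":0,"tz":30,"hand":0},{"rx":0,"ry":0,"rz":0,"tx":0.5,"ty":0,"tz":30,"hand":0}]' 25; python3 -c "
from look import *
st();s,f=snap('wrist','w4')"
```

```text
clock: 5.75
position: [0.5739, -0.091, 0.1052]
tool_rot: [3.139, 0.0, 1.417]
force: [5.2, -2.7, 4.3]
grip_width: 0.055
clk 5.75 p [ 0.5739 -0.091   0.1052] rot [1.7987e+02 1.0000e-02 8.1210e+01] q [-0.26  0.67  0.45  1.84 -0.42  0.73  0.28] F [ 5.2 -2.7  4.3] M [-0.41 -1.29  0.08] w 55.0
```

View pics/w4.png

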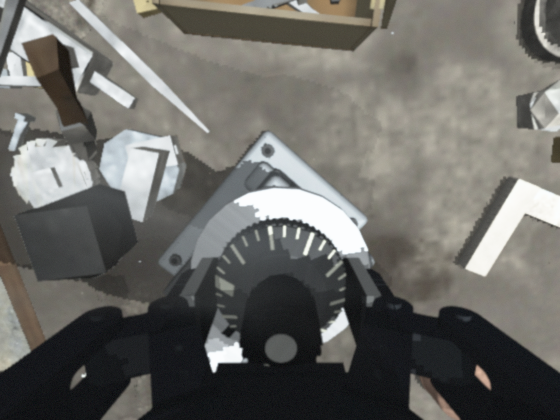

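```bash
python3 -m creep '[{"rx":0,"ry":0,"rz":-4,"tx":0,"ty":0,"tz":0,"hand":0},{"rx":0,"ry":0,"rz":-9,"tx":0,"ty":0,"tz":0,"hand":0},{"rx":0,"ry":0,"rz":-14,"tx":0,"ty":0,"tz":0,"hand":0},{"rx":0,"ry":0,"rz":-19,"tx":0,"ty":0,"tz":0,"hand":0},{"rx":0,"ry":0,"rz":-24,"tx":0,"ty":0,"tz":0,"hand":0},{"rx":0,"ry":0,"rz":-29,"tx":0,"ty":0,"tz":0,"hand":0},{"rx":0,"ry":0,"rz":-30,"tx":0,"ty":0,"tz":0,"hand":0}]' 25; python3 -c "
from look import *
st();s,f=snap('wrist','w5')"
```

```text
clock: 6.5
position: [0.5732, -0.0911, 0.1052]
tool_rot: [3.141, 0.0, 1.944]
force: [1.3, -0.7, 8.6]
grip_width: 0.0549
clk 6.5 p [ 0.5732 -0.0911  0.1052] rot [1.7995e+02 3.0000e-02 1.1139e+02] q [-0.16  0.64  0.31  1.84 -0.28  0.71  0.68] F [ 1.3 -0.7  8.6] M [-0.27 -0.39 -0.  ] w 54.9
```

View pics/w5.png

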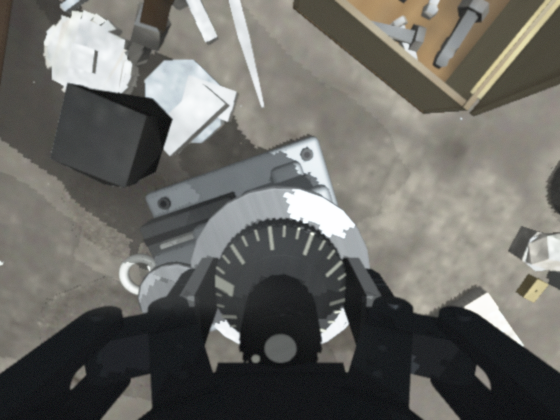

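```bash
python3 -m creep '[{"rx":0,"ry":0,"rz":-4,"tx":0,"ty":0,"tz":0,"hand":0},{"rx":0,"ry":0,"rz":-9,"tx":0,"ty":0,"tz":0,"hand":0},{"rx":0,"ry":0,"rz":-14,"tx":0,"ty":0,"tz":0,"hand":0},{"rx":0,"ry":0,"rz":-19,"tx":0,"ty":0,"tz":0,"hand":0},{"rx":0,"ry":0,"rz":-24,"tx":0,"ty":0,"tz":0,"hand":0},{"rx":0,"ry":0,"rz":-28.3,"tx":0,"ty":0,"tz":0,"hand":0},{"rx":0,"ry":0,"rz":-28.3,"tx":0,"ty":0,"tz":0,"hand":0},{"rx":0,"ry":0,"rz":-28.3,"tx":0,"ty":0,"tz":0,"hand":0}]' 25; python3 -c "
from look import *
st();s,f=snap('wrist','w6')"
```

```text
clock: 7.35
position: [0.5726, -0.0915, 0.1051]
tool_rot: [-3.141, 0.0, 2.435]
force: [-2.4, -3.0, 10.2]
grip_width: 0.0547
clk 7.35 p [ 0.5726 -0.0915  0.1051] rot [-1.7998e+02  1.0000e-02  1.3949e+02] q [-0.07  0.62  0.18  1.83 -0.16  0.7   1.06] F [-2.4 -3.  10.2] M [-0.51  0.38 -0.03] w 54.7
```

View pics/w6.png

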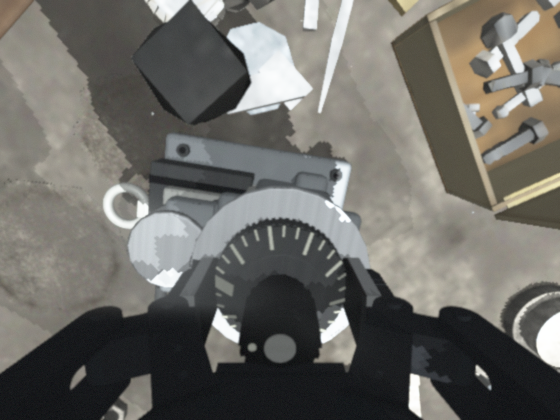

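```bash
python3 -m creep '[{"rx":0,"ry":0,"rz":0,"tx":0,"ty":0,"tz":0,"hand":-0.4},{"rx":0,"ry":0,"rz":0,"tx":0,"ty":0,"tz":0,"hand":-1},{"rx":0,"ry":0,"rz":0,"tx":0,"ty":0,"tz":0,"hand":-1},{"rx":0,"ry":0,"rz":0,"tx":0,"ty":0,"tz":-40,"hand":-1},{"rx":0,"ry":0,"rz":0,"tx":0,"ty":0,"tz":-80,"hand":-1},{"rx":0,"ry":0,"rz":0,"tx":-30,"ty":0,"tz":-110,"hand":-1},{"rx":0,"ry":0,"rz":0,"tx":-50,"ty":0,"tz":-120,"hand":-1},{"rx":0,"ry":0,"rz":0,"tx":-50,"ty":0,"tz":-120,"hand":-1}]' 25; cat >> look.py <<'E'
def mill(tag):
    s=st(); f=viewer.grab_frame('wrist'); im=f['pixels']; cv2.imwrite(f'pics/{tag}.png',im)
    import pickle; pickle.dump((s,f),open(tag+'.pkl','wb'))
    u=w2p(f,[.573,-.0907,.118],s)[0]; S=8; h,w=70,95
    x0,y0=int(u[0]-w/2),int(u[1]-h/2)
    cv2.imwrite(f'pics/{tag}c.png',cv2.resize(im[y0:y0+h,x0:x0+w],None,fx=S,fy=S,interpolation=cv2.INTER_CUBIC)); print('crop',x0,y0,S)
    # unwrapped strip on bevel/flange by angle
    A=np.arange(0,360,1.0); 
    return s,f
E
python3 -c "
from look import *
mill('w7')"
```

```text
clock: 8.2
position: [0.6126, -0.1251, 0.2261]
tool_rot: [3.141, 0.003, 2.434]
force: [-0.0, 0.6, -1.4]
grip_width: 0.0853
clk 8.2 p [ 0.6126 -0.1251  0.2261] rot [1.7994e+02 1.7000e-01 1.3943e+02] q [-0.04  0.54  0.22  1.62 -0.13  1.    1.08] F [-0.   0.6 -1.4] M [ 0.01 -0.01  0.02] w 85.3
crop 231 111 8
```

View pics/w7c.png

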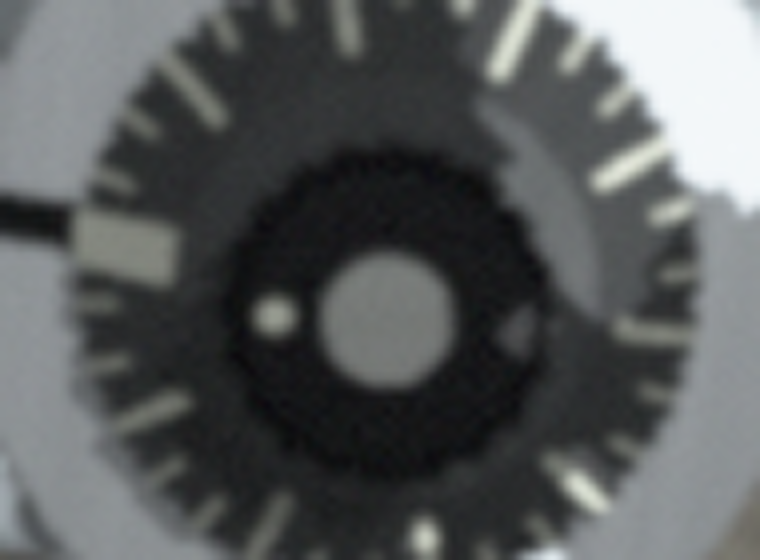

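```bash
cat >> look.py <<'E'
def ang(tag,x0,y0,items,C=(.57299,-.09072),S=8):
    import pickle; s,f=pickle.load(open(tag+'.pkl','rb'))
    for n,cx,cy,z in items:
        p=p2w(f,(x0+(cx+.5)/S-.5,y0+(cy+.5)/S-.5),z,s)[0][:2]-np.array(C)
        print(n,(1e3*np.hypot(*p)).round(1),np.degrees(np.arctan2(p[1],p[0])).round(1))
E
python3 -c "
from look import *
ang('w7',231,111,[('z rim',76,239,.118),('z in',178,257,.1225),('ix in',72,226,.106),('ix out',5,215,.106),('dot',272,316,.157),('cap',388,320,.157)])"
```

```text
z rim 28.9 -138.7
z in 19.0 -138.7
ix in 30.7 -139.4
ix out 37.2 -139.5
dot 8.7 -130.5
cap 0.6 14.9
```

```bash
python3 -m creep '[{"rx":0,"ry":0,"rz":0,"tx":52,"ty":0,"tz":0,"hand":-1},{"rx":0,"ry":0,"rz":0,"tx":52,"ty":0,"tz":0,"hand":-0.5},{"rx":0,"ry":0,"rz":0,"tx":52,"ty":0,"tz":20,"hand":-0.5},{"rx":0,"ry":0,"rz":0,"tx":52,"ty":0,"tz":20,"hand":-0.5}]' 40; python3 -c "
from look import *
st();to(.5733,-.0907,.1365,139.4)"
```

```text
clock: 8.65
position: [0.5695, -0.0883, 0.2023]
tool_rot: [-3.139, -0.004, 2.436]
force: [0.8, 0.2, 0.0]
grip_width: 0.064
clk 8.65 p [ 0.5695 -0.0883  0.2023] rot [-179.87   -0.2   139.58] q [-0.1   0.49  0.21  1.77 -0.13  0.9   1.03] F [0.8 0.2 0. ] M [0.01 0.05 0.02] w 64.0
t [-4.7  0.8 65.8] r [-0.1 -0.2  0.2]
```

```bash
python3 -m creep '[{"rx":0,"ry":0,"rz":0,"tx":0,"ty":0,"tz":30,"hand":-0.5},{"rx":0,"ry":0,"rz":0,"tx":0,"ty":0,"tz":30,"hand":-0.5},{"rx":0,"ry":0,"rz":0,"tx":0,"ty":0,"tz":30,"hand":-0.5}]' 40; python3 -c "
from look import *
st();to(.5733,-.0907,.1365,139.4)"
```

```text
clock: 8.95
position: [0.571, -0.0894, 0.1748]
tool_rot: [-3.141, -0.001, 2.435]
force: [-0.5, 0.6, -0.4]
grip_width: 0.0638
clk 8.95 p [ 0.571  -0.0894  0.1748] rot [-1.7995e+02 -6.0000e-02  1.3951e+02] q [-0.09  0.52  0.2   1.79 -0.14  0.84  1.04] F [-0.5  0.6 -0.4] M [-0.05 -0.05 -0.01] w 63.8
t [-2.6  0.5 38.3] r [-0.  -0.1  0.1]
```

```bash
python3 -m creep '[{"rx":0,"ry":0,"rz":0,"tx":-2.3,"ty":0.5,"tz":18,"hand":-0.5},{"rx":0,"ry":0,"rz":0,"tx":-2.3,"ty":0.5,"tz":37,"hand":-0.5},{"rx":0,"ry":0,"rz":0,"tx":-2.3,"ty":0.5,"tz":37,"hand":-0.5},{"rx":0,"ry":0,"rz":0,"tx":-2.3,"ty":0.5,"tz":37,"hand":0},{"rx":0,"ry":0,"rz":0,"tx":-2.3,"ty":0.5,"tz":37,"hand":0.4},{"rx":0,"ry":0,"rz":0,"tx":-2.3,"ty":0.5,"tz":37,"hand":0.6},{"rx":0,"ry":0,"rz":0,"tx":-2.3,"ty":0.5,"tz":37,"hand":0.6},{"rx":0,"ry":0,"rz":0,"tx":-2.3,"ty":0.5,"tz":37,"hand":0.6}]' 50; python3 -c "
from look import *
st();snap('wrist','w8')"
```

```text
clock: 9.75
position: [0.5731, -0.0918, 0.1391]
tool_rot: [-3.141, 0.001, 2.434]
force: [-8.9, -5.1, 17.5]
grip_width: 0.0236
clk 9.75 p [ 0.5731 -0.0918  0.1391] rot [-1.7997e+02  5.0000e-02  1.3946e+02] q [-0.08  0.57  0.19  1.81 -0.15  0.77  1.05] F [-8.9 -5.1 17.5] M [-1.11  2.04 -0.05] w 23.6
```

View pics/w8.png

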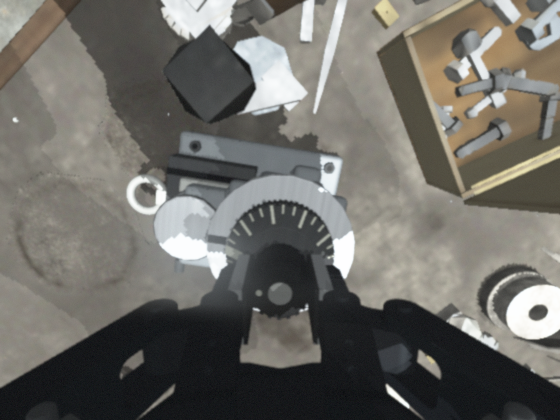

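```bash
python3 -m creep '[{"rx":0,"ry":0,"rz":3,"tx":0,"ty":0,"tz":0,"hand":0.6},{"rx":0,"ry":0,"rz":8,"tx":0,"ty":0,"tz":0,"hand":0.6},{"rx":0,"ry":0,"rz":13,"tx":0,"ty":0,"tz":0,"hand":0.6},{"rx":0,"ry":0,"rz":18,"tx":0,"ty":0,"tz":0,"hand":0.6},{"rx":0,"ry":0,"rz":23,"tx":0,"ty":0,"tz":0,"hand":0.6},{"rx":0,"ry":0,"rz":28,"tx":0,"ty":0,"tz":0,"hand":0.6},{"rx":0,"ry":0,"rz":33,"tx":0,"ty":0,"tz":0,"hand":0.6},{"rx":0,"ry":0,"rz":36,"tx":0,"ty":0,"tz":0,"hand":0.6}]' 50; python3 -c "
from look import *
st();snap('wrist','w9')"
```

```text
clock: 10.6
position: [0.5736, -0.0915, 0.1392]
tool_rot: [3.141, 0.001, 1.803]
force: [-4.8, -3.8, 14.2]
grip_width: 0.0239
clk 10.6 p [ 0.5736 -0.0915  0.1392] rot [1.7994e+02 5.0000e-02 1.0329e+02] q [-0.2   0.6   0.36  1.82 -0.29  0.78  0.55] F [-4.8 -3.8 14.2] M [-0.97  1.55  0.16] w 23.9
```

View pics/w9.png

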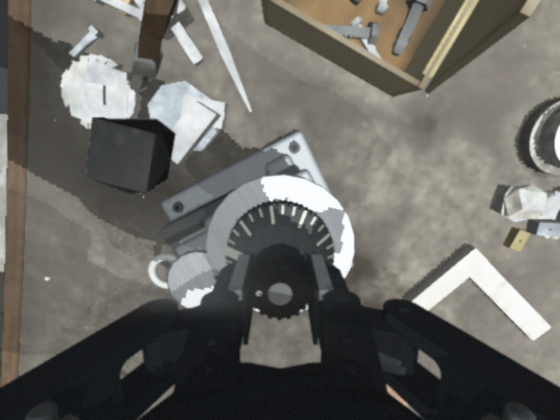

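```bash
python3 -m creep '[{"rx":0,"ry":0,"rz":3,"tx":0,"ty":0,"tz":0,"hand":0.6},{"rx":0,"ry":0,"rz":8,"tx":0,"ty":0,"tz":0,"hand":0.6},{"rx":0,"ry":0,"rz":13,"tx":0,"ty":0,"tz":0,"hand":0.6},{"rx":0,"ry":0,"rz":18,"tx":0,"ty":0,"tz":0,"hand":0.6},{"rx":0,"ry":0,"rz":23,"tx":0,"ty":0,"tz":0,"hand":0.6},{"rx":0,"ry":0,"rz":28,"tx":0,"ty":0,"tz":0,"hand":0.6},{"rx":0,"ry":0,"rz":33,"tx":0,"ty":0,"tz":0,"hand":0.6},{"rx":0,"ry":0,"rz":35.5,"tx":0,"ty":0,"tz":0,"hand":0.6}]' 50; python3 -m creep '[{"rx":0,"ry":0,"rz":0,"tx":0,"ty":0,"tz":0,"hand":0.6},{"rx":0,"ry":0,"rz":0,"tx":0,"ty":0,"tz":0,"hand":0.2},{"rx":0,"ry":0,"rz":0,"tx":0,"ty":0,"tz":0,"hand":-0.3},{"rx":0,"ry":0,"rz":0,"tx":0,"ty":0,"tz":0,"hand":-0.5},{"rx":0,"ry":0,"rz":0,"tx":0,"ty":0,"tz":-40,"hand":-0.6},{"rx":0,"ry":0,"rz":0,"tx":-20,"ty":0,"tz":-80,"hand":-0.6},{"rx":0,"ry":0,"rz":0,"tx":-50,"ty":0,"tz":-87,"hand":-1},{"rx":0,"ry":0,"rz":0,"tx":-50,"ty":0,"tz":-87,"hand":-1}]'; python3 -c "
from look import *
mill('w10')"
```

```text
clock: 11.45
position: [0.5741, -0.0915, 0.1392]
tool_rot: [3.139, -0.0, 1.183]
force: [-2.7, -5.3, 13.2]
grip_width: 0.024
clock: 12.25
position: [0.554, -0.1406, 0.2266]
tool_rot: [3.139, 0.0, 1.183]
force: [0.1, 0.2, 0.5]
grip_width: 0.0854
clk 12.25 p [ 0.554  -0.1406  0.2266] rot [179.83   0.    67.78] q [-0.28  0.51  0.61  1.78 -0.35  0.96  0.08] F [0.1 0.2 0.5] M [ 0.    0.03 -0.04] w 85.4
crop 231 110 8
```

View pics/w10c.png

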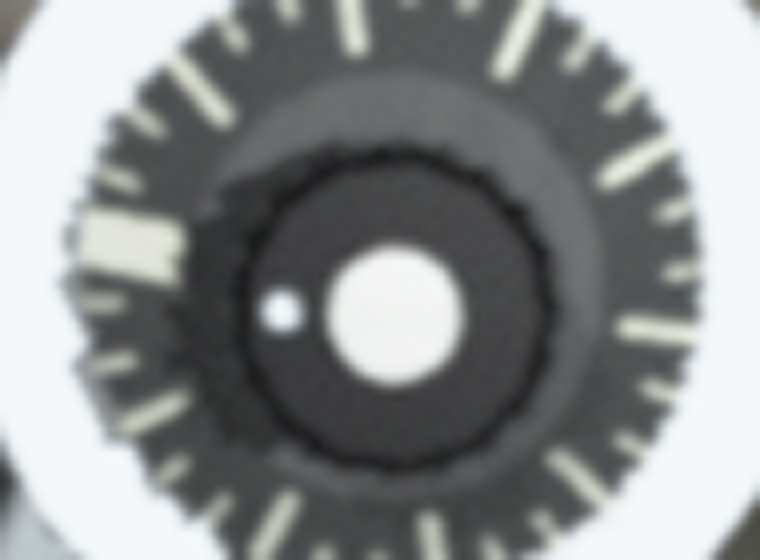

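View pics/w10.png

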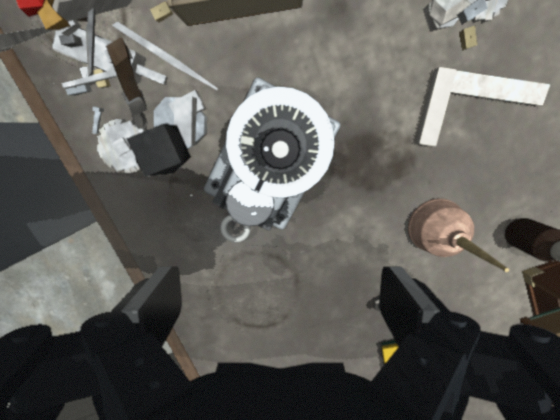

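```bash
python3 -c "
from look import *
ang('w10',231,110,[('z rim',82,236,.118),('z in',182,253,.1225),('dot',282,310,.157),('cap',396,314,.157)])
import pickle
s,f=pickle.load(open('w10.pkl','rb'))
e=p2w(f,(235.5,229.5),.037,s)[0];print(e)
a=f['pixels'][205:250,205:265];cv2.imwrite('pics/w10e.png',cv2.resize(a,(600,450),interpolation=cv2.INTER_CUBIC))
"
```

```text
z rim 29.0 148.5
z in 19.4 147.8
dot 8.6 153.9
cap 0.5 9.9
[ 0.49528319 -0.1581257   0.037     ]
```

View pics/w10e.png

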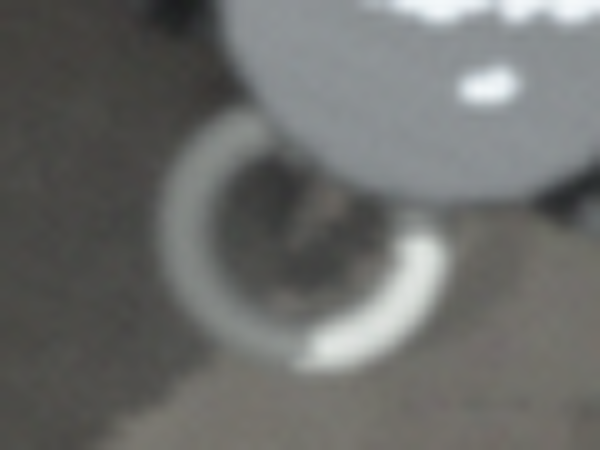

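```bash
python3 -c "
from look import *
st();to(.43,-.1,.28,85);to(.42,.18,.28,125)"; python3 -m creep '[{"rx":0,"ry":0,"rz":-17,"tx":-10,"ty":-131,"tz":-53,"hand":-1},{"rx":0,"ry":0,"rz":-17,"tx":-10,"ty":-131,"tz":-53,"hand":-1},{"rx":0,"ry":0,"rz":-17,"tx":-10,"ty":-131,"tz":-53,"hand":-1},{"rx":0,"ry":0,"rz":-30,"tx":110,"ty":-180,"tz":-53,"hand":-1},{"rx":0,"ry":0,"rz":-40,"tx":208,"ty":-230,"tz":-53,"hand":-1},{"rx":0,"ry":0,"rz":-50,"tx":208,"ty":-230,"tz":-53,"hand":-1},{"rx":0,"ry":0,"rz":-57,"tx":208,"ty":-230,"tz":-53,"hand":-1},{"rx":0,"ry":0,"rz":-57,"tx":208,"ty":-230,"tz":-53,"hand":-1}]'; python3 -c "
from look import *
st();to(.50,.355,.28,174)"
```

```text
clk 12.3 p [ 0.5544 -0.1385  0.2254] rot [ 1.7992e+02 -3.0000e-02  6.7870e+01] q [-0.28  0.51  0.61  1.78 -0.35  0.96  0.08] F [ 0.5  0.7 -1.2] M [-0.02  0.02 -0.01] w 85.7
t [ -11.2 -129.6  -54.8] r [  0.1  -0.  -17.1]
t [ 244.4 -244.4  -54.8] r [  0.1   0.  -57.1]
clock: 13.1
position: [0.4183, 0.1456, 0.2773]
tool_rot: [-3.142, -0.001, 2.191]
force: [0.2, -1.7, -0.1]
grip_width: 0.0852
clk 13.1 p [0.4183 0.1456 0.2773] rot [-1.8000e+02 -4.0000e-02  1.2552e+02] q [-0.76  0.18  0.34  2.01 -0.07  0.97  0.23] F [ 0.2 -1.7 -0.1] M [-0.04 -0.06 -0.02] w 85.2
t [122.9 188.2  -2.6] r [  0.   -0.  -48.5]
```

```bash
python3 -m creep '[{"rx":0,"ry":0,"rz":-8,"tx":61,"ty":94,"tz":0,"hand":-1},{"rx":0,"ry":0,"rz":-16,"tx":61,"ty":94,"tz":0,"hand":-1},{"rx":0,"ry":0,"rz":-24,"tx":123,"ty":188,"tz":0,"hand":-1},{"rx":0,"ry":0,"rz":-32,"tx":123,"ty":188,"tz":0,"hand":-1},{"rx":0,"ry":0,"rz":-40,"tx":123,"ty":188,"tz":0,"hand":-1},{"rx":0,"ry":0,"rz":-48,"tx":123,"ty":188,"tz":0,"hand":-1},{"rx":0,"ry":0,"rz":-48,"tx":123,"ty":188,"tz":0,"hand":-1},{"rx":0,"ry":0,"rz":-48,"tx":123,"ty":188,"tz":0,"hand":-1}]'; python3 -c "
from look import *
import pickle
s=st();f=viewer.grab_frame('wrist');cv2.imwrite('pics/h1.png',f['pixels']);pickle.dump((s,f),open('h1.pkl','wb'))
for t in ['pull_hook','hook_prong']:
  for d in viewer.outline_of(t,f)[:2]: print(t,round(d['score'],2),np.round(d['bbox']),np.round(cen(d['mask']),1))
"
```

```text
clock: 13.9
position: [0.5024, 0.3505, 0.2771]
tool_rot: [-3.141, -0.001, 3.015]
force: [-0.7, 0.0, -0.5]
grip_width: 0.0854
clk 13.9 p [0.5024 0.3505 0.2771] rot [-1.7997e+02 -5.0000e-02  1.7276e+02] q [-0.78  0.46  0.11  1.59 -0.06  1.1   0.79] F [-0.7  0.  -0.5] M [-0.03  0.02  0.01] w 85.4
pull_hook 0.74 [270. 102. 293. 218.] [281.4 146. ]
hook_prong 0.93 [272. 102. 298. 219.] [281.5 147.9]
```

View pics/h1.png

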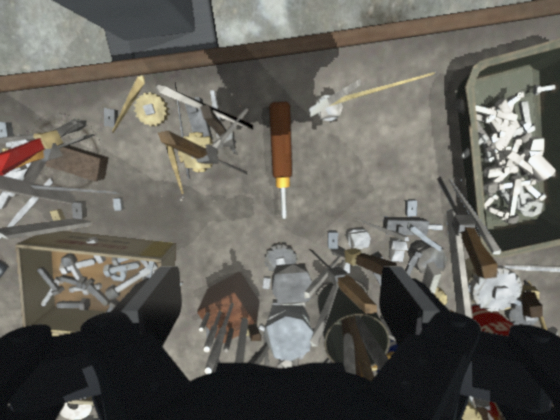

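```bash
python3 -c "
from look import *
import pickle
s,f=pickle.load(open('h1.pkl','rb'))
a=f['pixels'][90:230,230:340];cv2.imwrite('pics/h1c.png',cv2.resize(a,(471,600),interpolation=cv2.INTER_CUBIC))
"
```

```text
(no output)
```

View pics/h1c.png

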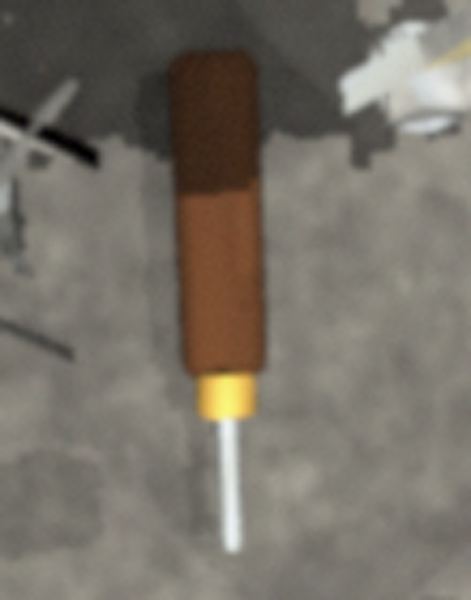

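```bash
python3 -c "
from look import *
import pickle
s,f=pickle.load(open('h1.pkl','rb'))
S=600/140
g=lambda x,y,z:p2w(f,(230+x/S,90+y/S),z,s)[0]
b=g(214,55,.034);fr=g(226,370,.034);r0=g(228,420,.028);t=g(232,545,.028)
print(b,fr,r0,t,np.hypot(*(fr-b)[:2]))
d=(t-b)[:2];print(np.degrees(np.arctan2(d[1],d[0])),np.degrees(np.arctan2(*(fr-b)[1::-1])),np.degrees(np.arctan2(*(t-r0)[1::-1])),'c',(b+fr)/2,np.hypot(*(t-(b+fr)/2)[:2]))
st();to(.475,.355,.10,174)
"
```

```text
[0.4127958  0.36360701 0.034     ] [0.49416807 0.35647753 0.034     ] [0.50912399 0.3552019  0.028     ] [0.54543385 0.35179724 0.028     ] 0.08168400648151697
-5.08805954692719 -5.007214511086841 -5.356772501049935 c [0.45348194 0.36004227 0.034     ] 0.09232082894851605
clk 14.05 p [0.5026 0.3504 0.2776] rot [180.     0.   172.84] q [-0.78  0.46  0.11  1.59 -0.06  1.1   0.79] F [-0.8 -0.5 -0.5] M [-0.02 -0.05 -0.  ] w 85.1
t [ 27.9   1.1 177.6] r [ 0.   0.  -1.2]
```

```bash
python3 -c "
from look import *
st();to(.466,.359,.10,174.9);to(.466,.359,.009,174.9)
"; python3 -m creep '[{"rx":0,"ry":0,"rz":-2.1,"tx":37,"ty":-4,"tz":50,"hand":-0.2},{"rx":0,"ry":0,"rz":-2.1,"tx":37,"ty":-4,"tz":100,"hand":-0.1},{"rx":0,"ry":0,"rz":-2.1,"tx":37,"ty":-4,"tz":150,"hand":-0.1},{"rx":0,"ry":0,"rz":-2.1,"tx":37,"ty":-4,"tz":200,"hand":-0.1},{"rx":0,"ry":0,"rz":-2.1,"tx":37,"ty":-4,"tz":200,"hand":-0.1},{"rx":0,"ry":0,"rz":-2.1,"tx":37,"ty":-4,"tz":200,"hand":-0.1}]'; python3 -c "
from look import *
st();to(.466,.359,.009,174.9);snap('wrist','h2')
"
```

```text
clk 14.05 p [0.5026 0.3504 0.2776] rot [180.     0.   172.84] q [-0.78  0.46  0.11  1.59 -0.06  1.1   0.79] F [-0.8 -0.5 -0.5] M [-0.02 -0.05 -0.  ] w 85.1
t [ 37.4   4.  177.6] r [ 0.   0.  -2.1]
t [ 37.4   4.  268.6] r [ 0.   0.  -2.1]
clock: 14.65
position: [0.4652, 0.3508, 0.0771]
tool_rot: [-3.14, -0.001, 3.055]
force: [0.1, 0.0, 0.8]
grip_width: 0.0467
clk 14.65 p [0.4652 0.3508 0.0771] rot [-1.7990e+02 -8.0000e-02  1.7505e+02] q [-0.79  0.66  0.07  1.83 -0.07  0.65  0.8 ] F [0.1 0.  0.8] M [-0.05 -0.05  0.01] w 46.7
t [-0.2  8.4 68.1] r [-0.1 -0.1  0.1]
```

View pics/h2.png

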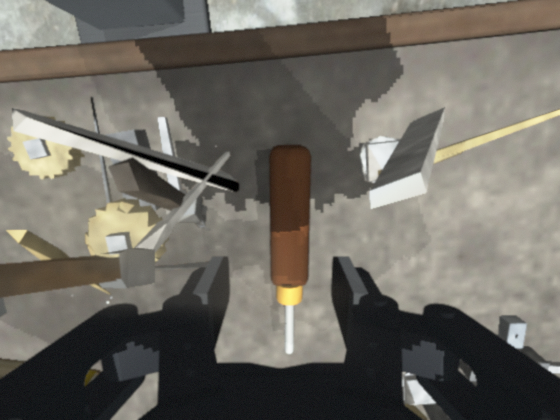

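```bash
python3 -m creep '[{"rx":0,"ry":0,"rz":0,"tx":0,"ty":8.4,"tz":10,"hand":-0.1},{"rx":0,"ry":0,"rz":0,"tx":0,"ty":8.4,"tz":40,"hand":-0.1},{"rx":0,"ry":0,"rz":0,"tx":0,"ty":8.4,"tz":68,"hand":-0.1},{"rx":0,"ry":0,"rz":0,"tx":0,"ty":8.4,"tz":68,"hand":-0.1},{"rx":0,"ry":0,"rz":0,"tx":0,"ty":8.4,"tz":68,"hand":0.3},{"rx":0,"ry":0,"rz":0,"tx":0,"ty":8.4,"tz":68,"hand":0.6},{"rx":0,"ry":0,"rz":0,"tx":0,"ty":8.4,"tz":68,"hand":0.7},{"rx":0,"ry":0,"rz":0,"tx":0,"ty":8.4,"tz":68,"hand":0.7}]' 60; python3 -c "
from look import *
st();snap('wrist','h3')
"
```

```text
clock: 15.5
position: [0.4672, 0.3605, 0.0116]
tool_rot: [3.139, 0.002, 3.056]
force: [-0.5, -0.9, 8.9]
grip_width: 0.0226
clk 15.5 p [0.4672 0.3605 0.0116] rot [1.7987e+02 1.2000e-01 1.7511e+02] q [-0.8   0.77  0.05  1.83 -0.07  0.54  0.79] F [-0.5 -0.9  8.9] M [-0.18  0.17  0.  ] w 22.6
```

View pics/h3.png

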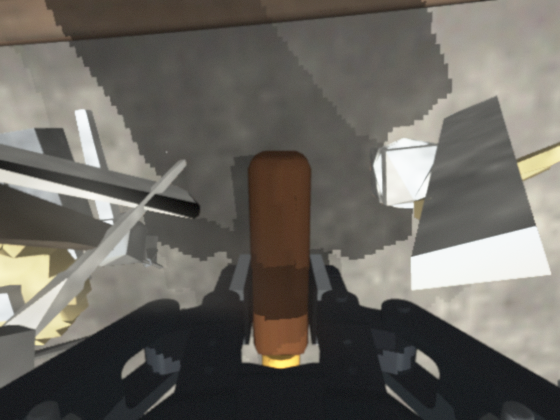

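```bash
python3 -c "
from look import *
import pickle
s,f=pickle.load(open('w10.pkl','rb'))
for n,p,z in [('cube',(160,150),.04),('cubeR',(190,165),.04),('cubeB',(140,172),.04),('disc',(120,145),.02),('edge',(150,300),0),('stain',(250,290),0)]: print(n,p2w(f,p,z,s)[0].round(3))
st();to(.41,.36,.25,175);to(.40,.2,.25,176);to(.4,-.05,.25,178)
"; python3 -m creep '[{"rx":0,"ry":0,"rz":0,"tx":0,"ty":0,"tz":-40,"hand":0.7},{"rx":0,"ry":0,"rz":0,"tx":0,"ty":0,"tz":-80,"hand":0.7},{"rx":0,"ry":0,"rz":0,"tx":0,"ty":0,"tz":-120,"hand":0.7},{"rx":0,"ry":0,"rz":0,"tx":15,"ty":0,"tz":-160,"hand":0.7},{"rx":0,"ry":0,"rz":0,"tx":40,"ty":0,"tz":-200,"hand":0.7},{"rx":0,"ry":0,"rz":0,"tx":50,"ty":0,"tz":-220,"hand":0.7},{"rx":0,"ry":0,"rz":0,"tx":50,"ty":0,"tz":-220,"hand":0.7}]'; python3 -c "
from look import *
st();to(.405,.2,.23,176);to(.405,-.05,.23,178);snap('side','s4');snap('wrist','h4')
"
```

```text
cube [ 0.462 -0.055  0.04 ]
cubeR [ 0.482 -0.079  0.04 ]
cubeB [ 0.433 -0.067  0.04 ]
disc [ 0.419 -0.034  0.02 ]
edge [ 0.351 -0.21   0.   ]
stain [ 0.47  -0.245  0.   ]
clk 15.55 p [0.4672 0.3605 0.0116] rot [1.7987e+02 1.2000e-01 1.7510e+02] q [-0.8   0.77  0.05  1.83 -0.07  0.54  0.79] F [-0.6 -0.4  8.5] M [-0.19  0.28 -0.01] w 22.9
t [  56.5   -4.8 -238.5] r [0.1 0.1 0.1]
t [  52.8 -165.1 -238.9] r [ 0.1  0.1 -0.9]
t [  31.5 -414.2 -239.4] r [ 0.1  0.1 -2.9]
clock: 16.25
position: [0.4162, 0.3653, 0.2338]
tool_rot: [3.136, 0.003, 3.058]
force: [0.0, 0.8, -2.3]
grip_width: 0.0229
clk 16.25 p [0.4162 0.3653 0.2338] rot [179.69   0.2  175.19] q [-0.9   0.4   0.09  1.8  -0.05  0.94  0.7 ] F [ 0.   0.8 -2.3] M [ 0.01 -0.05  0.04] w 22.9
t [  -2.7 -165.6    2.9] r [ 0.3  0.2 -0.8]
t [ -23.7 -414.7    1.6] r [ 0.3  0.2 -2.8]
```

View pics/s4.png

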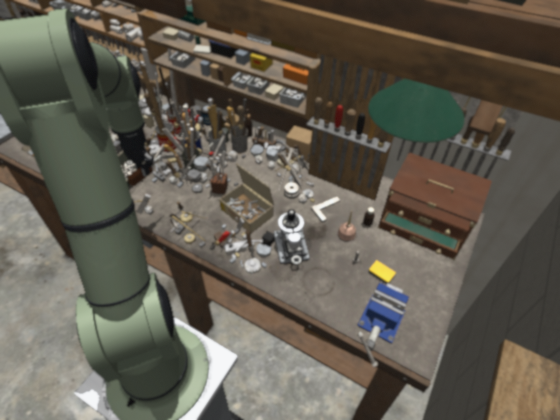

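View pics/h4.png

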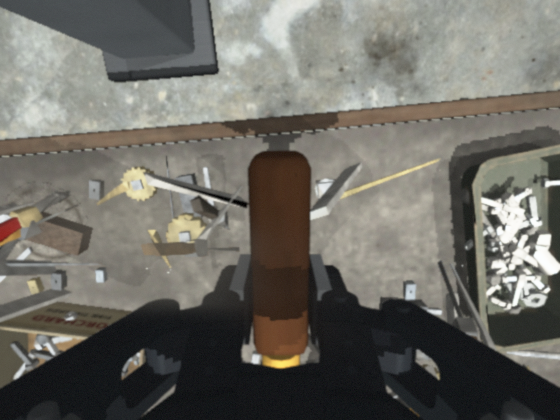

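```bash
python3 -m creep '[{"rx":0,"ry":0,"rz":-1,"tx":-5,"ty":-50,"tz":0,"hand":0.7},{"rx":0,"ry":0,"rz":-1,"tx":-10,"ty":-100,"tz":0,"hand":0.7},{"rx":0,"ry":0,"rz":-2,"tx":-15,"ty":-150,"tz":0,"hand":0.7},{"rx":0,"ry":0,"rz":-2,"tx":-20,"ty":-200,"tz":0,"hand":0.7},{"rx":0,"ry":0,"rz":-3,"tx":-23,"ty":-250,"tz":0,"hand":0.7},{"rx":0,"ry":0,"rz":-3,"tx":-25,"ty":-300,"tz":0,"hand":0.7},{"rx":0,"ry":0,"rz":-4,"tx":-30,"ty":-350,"tz":0,"hand":0.7},{"rx":0,"ry":0,"rz":-5,"tx":-35,"ty":-400,"tz":0,"hand":0.7}]'; python3 -c "
from look import *
st();to(.4174,-.1565,.12,180)
"
```

```text
clock: 17.15
position: [0.4166, -0.0386, 0.2289]
tool_rot: [-3.141, -0.001, -3.14]
force: [0.7, 0.1, -1.4]
grip_width: 0.0229
clk 17.15 p [ 0.4166 -0.0386  0.2289] rot [-1.7998e+02 -5.0000e-02 -1.7988e+02] q [-0.28  0.2   0.26  2.12 -0.07  0.83  1.6 ] F [ 0.7  0.1 -1.4] M [-0.04 -0.1   0.06] w 22.9
t [  -0.6 -117.9  109. ] r [-0.  -0.   0.1]
```

```bash
python3 -m creep '[{"rx":0,"ry":0,"rz":0,"tx":0,"ty":-50,"tz":0,"hand":0.7},{"rx":0,"ry":0,"rz":0,"tx":0,"ty":-100,"tz":10,"hand":0.7},{"rx":0,"ry":0,"rz":0,"tx":-0.5,"ty":-118,"tz":50,"hand":0.7},{"rx":0,"ry":0,"rz":0,"tx":-0.5,"ty":-118,"tz":100,"hand":0.7},{"rx":0,"ry":0,"rz":0,"tx":-0.5,"ty":-118,"tz":145,"hand":0.7},{"rx":0,"ry":0,"rz":0,"tx":-0.5,"ty":-118,"tz":145,"hand":0.7},{"rx":0,"ry":0,"rz":0,"tx":-0.5,"ty":-118,"tz":145,"hand":0.7}]'; python3 -c "
from look import *
st();to(.4174,-.1565,.0306,180)
for n in ['top','side','wrist']:
  s,f=snap(n,'e1_'+n)
  if n!='wrist':
    import pickle;pickle.dump(f,open('e1_'+n+'.pkl','wb'))
    s=bot.observe();M=R.from_euler('xyz',s['tool_rot']).as_matrix()
    tip=s['position']+M@[-.078,0,0]; tip[2]=s['position'][2]-.0116+.003
    pts=[tip,tip+[0,0,.025],[.4954,-.1565,.037]]; u=w2p(f,pts); print(n,pts,u)
    c=u.mean(0); x0,y0=int(c[0])-40,int(c[1])-30
    a=cv2.resize(f['pixels'][y0:y0+60,x0:x0+80],None,fx=10,fy=10,interpolation=cv2.INTER_CUBIC)
    for p,col in zip(u,[(0,0,255),(0,255,0),(255,0,0)]): cv2.circle(a,tuple(int(v) for v in (p-[x0,y0]+.5)*10),4,col,1)
    cv2.imwrite('pics/e1c_'+n+'.png',a)
"
```

```text
clock: 17.85
position: [0.4174, -0.1547, 0.0847]
tool_rot: [-3.142, -0.002, -3.141]
force: [0.6, -0.3, -0.1]
grip_width: 0.0229
clk 17.85 p [ 0.4174 -0.1547  0.0847] rot [-1.8000e+02 -1.3000e-01 -1.7994e+02] q [ 0.04  0.51  0.23  2.19 -0.25  0.47  2.04] F [ 0.6 -0.3 -0.1] M [-0.04 -0.01  0.04] w 22.9
t [-0.1 -1.8 54.1] r [-0.  -0.1  0.1]
top [array([ 0.49634368, -0.15454643,  0.07720037]), array([ 0.49634368, -0.15454643,  0.10220037]), [0.4954, -0.1565, 0.037]] [[317.00001781 244.78383852]
 [318.45004278 244.27285393]
 [315.40015789 245.89500683]]
side [array([ 0.49689704, -0.15439024,  0.07778838]), array([ 0.49689704, -0.15439024,  0.10278838]), [0.4954, -0.1565, 0.037]] [[295.04060837 250.79665021]
 [295.38463825 246.20996059]
 [294.84824747 258.61075495]]
```

View pics/e1c_top.png

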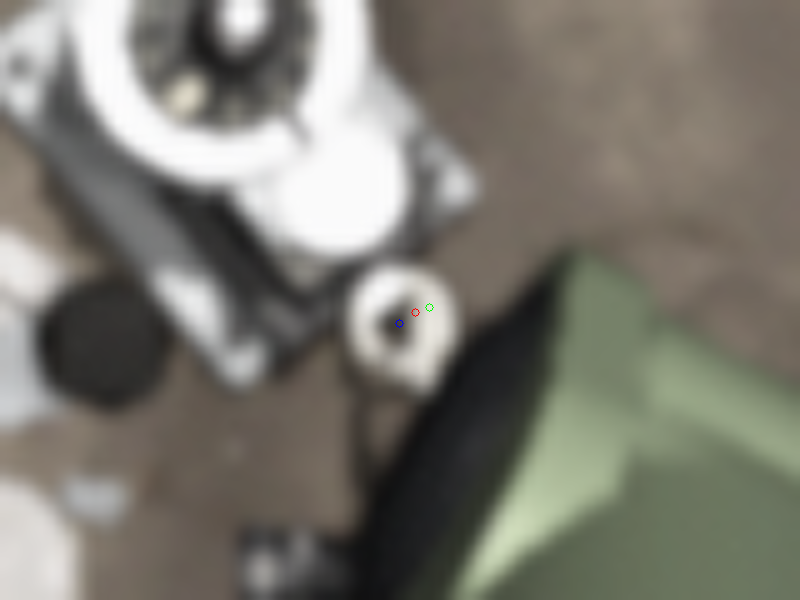

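View pics/e1c_side.png

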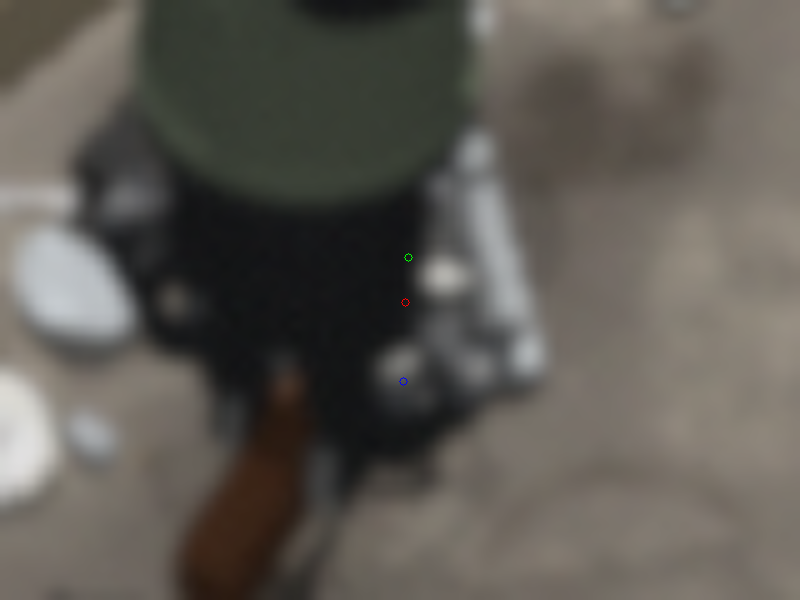

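View pics/e1_wrist.png

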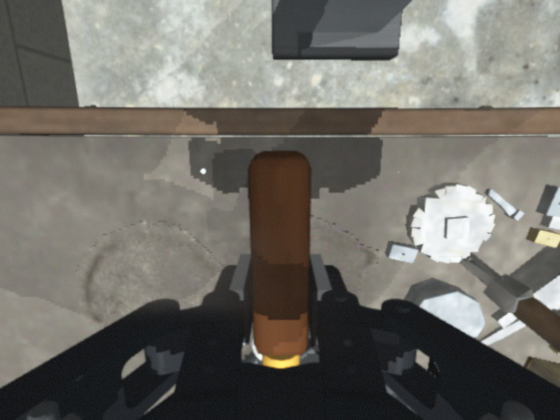

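```bash
python3 -m creep '[{"rx":0,"ry":0,"rz":0,"tx":0,"ty":-1.5,"tz":15,"hand":0.7},{"rx":0,"ry":0,"rz":0,"tx":0,"ty":-1.5,"tz":30,"hand":0.7},{"rx":0,"ry":0,"rz":0,"tx":0,"ty":-1.5,"tz":38,"hand":0.7},{"rx":0,"ry":0,"rz":0,"tx":0,"ty":-1.5,"tz":42,"hand":0.7},{"rx":0,"ry":0,"rz":0,"tx":0,"ty":-1.5,"tz":46,"hand":0.7},{"rx":0,"ry":0,"rz":0,"tx":0,"ty":-1.5,"tz":46,"hand":0.7}]'; python3 -c "
from look import *
st()"
```

```text
clock: 18.6
position: [0.4181, -0.1556, 0.0387]
tool_rot: [-3.142, 0.0, -3.14]
force: [0.6, -0.2, -0.9]
grip_width: 0.0228
clk 18.6 p [ 0.4181 -0.1556  0.0387] rot [-1.8000e+02  2.0000e-02 -1.7988e+02] q [ 0.09  0.6   0.18  2.2  -0.29  0.36  2.08] F [ 0.6 -0.2 -0.9] M [-0.01 -0.02 -0.01] w 22.8
```

```bash
python3 -m creep '[{"rx":0,"ry":0,"rz":0,"tx":0,"ty":0,"tz":5,"hand":0.7},{"rx":0,"ry":0,"rz":0,"tx":0,"ty":0,"tz":9,"hand":0.7},{"rx":0,"ry":0,"rz":0,"tx":0,"ty":0,"tz":9,"hand":0.7}]'; python3 -c "
from look import *
st()";  python3 -m creep '[{"rx":0,"ry":0,"rz":0,"tx":3,"ty":-2.6,"tz":0,"hand":0.7},{"rx":0,"ry":0,"rz":0,"tx":7.6,"ty":-6.5,"tz":0,"hand":0.7},{"rx":0,"ry":0,"rz":0,"tx":11.5,"ty":-9.7,"tz":0,"hand":0.7},{"rx":0,"ry":0,"rz":0,"tx":15.3,"ty":-12.9,"tz":0,"hand":0.7},{"rx":0,"ry":0,"rz":0,"tx":15.3,"ty":-12.9,"tz":0,"hand":0.7}]';python3 -c "
from look import *
st()
for n in ['top','side']:
  s,f=snap(n,'e2_'+n)
  u=w2p(f,[.4954,-.1565,.037])[0]
  x0,y0=int(u[0])-40,int(u[1])-30
  cv2.imwrite('pics/e2c_'+n+'.png',cv2.resize(f['pixels'][y0:y0+60,x0:x0+80],None,fx=10,fy=10,interpolation=cv2.INTER_CUBIC))
"
```

```text
clock: 18.9
position: [0.4177, -0.1555, 0.0291]
tool_rot: [3.141, -0.001, -3.14]
force: [0.2, 0.9, -1.1]
grip_width: 0.0232
clk 18.9 p [ 0.4177 -0.1555  0.0291] rot [ 1.7999e+02 -3.0000e-02 -1.7988e+02] q [ 0.1   0.62  0.16  2.2  -0.29  0.34  2.08] F [ 0.2  0.9 -1.1] M [-0.   -0.01  0.01] w 23.2
clock: 19.4
position: [0.402, -0.1692, 0.0296]
tool_rot: [-3.141, -0.0, -3.141]
force: [0.4, -0.1, -1.4]
grip_width: 0.0228
clk 19.4 p [ 0.402  -0.1692  0.0296] rot [-1.7999e+02 -1.0000e-02 -1.7995e+02] q [ 0.14  0.61  0.15  2.23 -0.29  0.32  2.11] F [ 0.4 -0.1 -1.4] M [ 0.02 -0.02 -0.01] w 22.8
```

View pics/e2c_top.png

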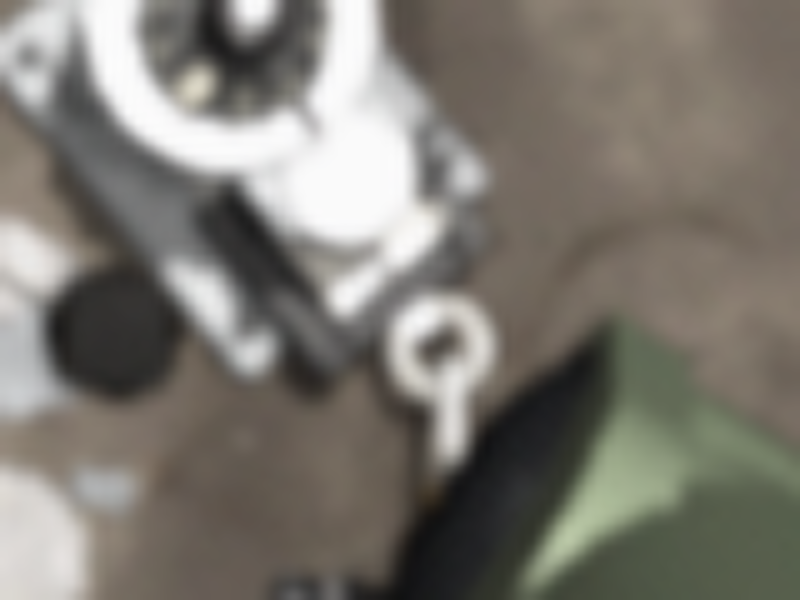

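View pics/e2c_side.png

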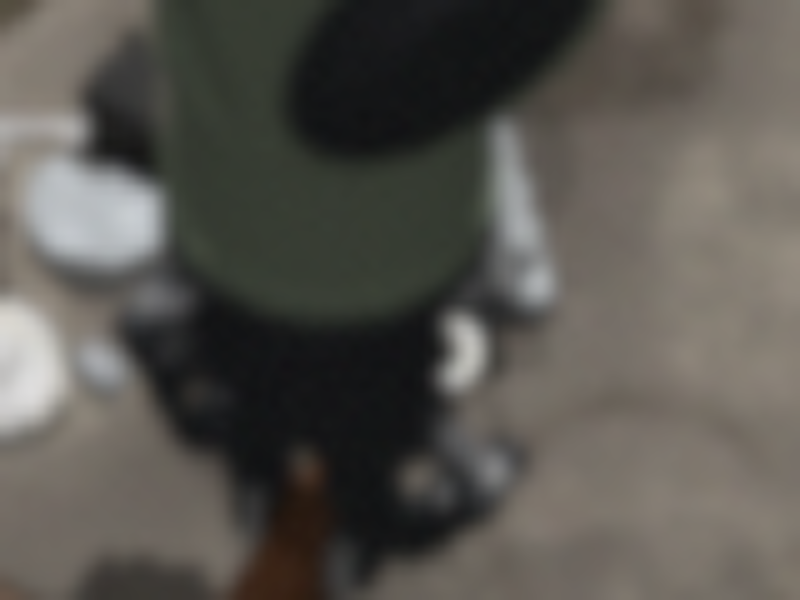

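```bash
python3 -m creep '[{"rx":0,"ry":0,"rz":0,"tx":4,"ty":-3.4,"tz":0,"hand":0.7},{"rx":0,"ry":0,"rz":0,"tx":8,"ty":-6.8,"tz":0,"hand":0.7},{"rx":0,"ry":0,"rz":0,"tx":12,"ty":-10.1,"tz":0,"hand":0.7},{"rx":0,"ry":0,"rz":0,"tx":15.5,"ty":-13.1,"tz":0,"hand":0.7},{"rx":0,"ry":0,"rz":0,"tx":18,"ty":-15.2,"tz":0,"hand":0.7},{"rx":0,"ry":0,"rz":0,"tx":18,"ty":-15.2,"tz":0,"hand":0.7}]';python3 -c "
from look import *
st()"
```

```text
clock: 20.1
position: [0.3841, -0.1842, 0.0295]
tool_rot: [-3.142, -0.0, -3.141]
force: [-0.8, 0.7, -0.7]
grip_width: 0.0227
clk 20.1 p [ 0.3841 -0.1842  0.0295] rot [-1.8000e+02 -2.0000e-02 -1.7994e+02] q [ 0.2   0.61  0.14  2.25 -0.28  0.3   2.15] F [-0.8  0.7 -0.7] M [-0.06  0.03 -0.02] w 22.7
```

```bash
python3 -m creep '[{"rx":0,"ry":0,"rz":0,"tx":1,"ty":-0.8,"tz":0,"hand":0.7},{"rx":0,"ry":0,"rz":0,"tx":2,"ty":-1.7,"tz":0,"hand":0.7},{"rx":0,"ry":0,"rz":0,"tx":2,"ty":-1.7,"tz":0,"hand":0.7}]';python3 -c "
from look import *
st()
f=viewer.grab_frame('top')
u=w2p(f,[.4954,-.1565,.037])[0]
x0,y0=int(u[0])-40,int(u[1])-30
cv2.imwrite('pics/e3c.png',cv2.resize(f['pixels'][y0:y0+60,x0:x0+80],None,fx=10,fy=10,interpolation=cv2.INTER_CUBIC))
print(x0,y0,[p2w(f,(x0+x/10-.45,y0+y/10-.45),.037)[0] for x,y in [(440,345)]], (w2p(f,[[.4664,-.181,.037],[.4954,-.1565,.037]])-[x0,y0]+.5)*10)
"
```

```text
clock: 20.4
position: [0.383, -0.1854, 0.0295]
tool_rot: [3.142, 0.0, -3.139]
force: [3.0, 1.5, -1.7]
grip_width: 0.0228
clk 20.4 p [ 0.383  -0.1854  0.0295] rot [ 1.8000e+02  3.0000e-02 -1.7986e+02] q [ 0.2   0.6   0.14  2.25 -0.28  0.3   2.16] F [ 3.   1.5 -1.7] M [ 0.41 -0.69  0.12] w 22.8
275 215 [array([ 0.48602644, -0.16630244,  0.037     ])] [[487.55588225 411.13804222]
 [409.00157892 313.95006835]]
```

View pics/e3c.png

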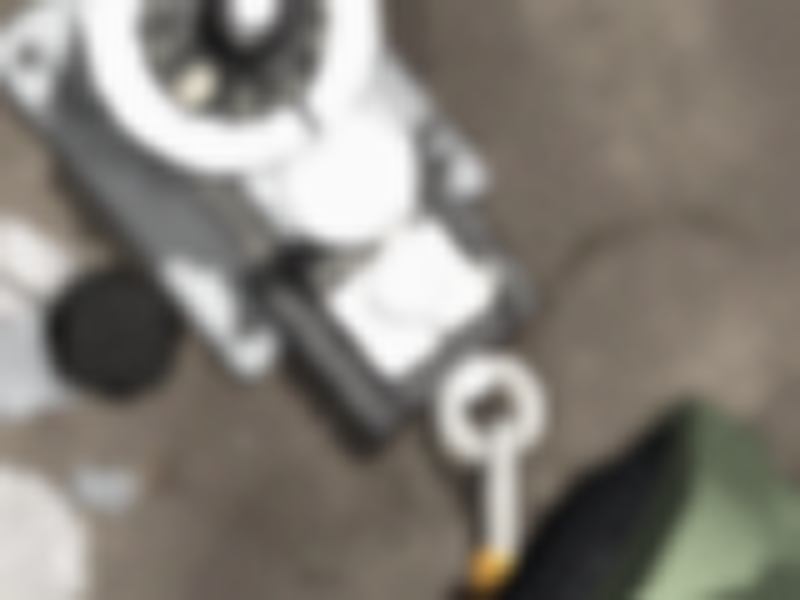

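```bash
python3 -m creep '[{"rx":0,"ry":0,"rz":0,"tx":1.5,"ty":-1.3,"tz":0,"hand":0.7},{"rx":0,"ry":0,"rz":0,"tx":1.5,"ty":-1.3,"tz":0,"hand":0.7}]';python3 -c "
from look import *
st()"
```

```text
clock: 20.65
position: [0.3828, -0.1862, 0.0297]
tool_rot: [3.142, 0.002, -3.137]
force: [10.9, 6.1, -3.6]
grip_width: 0.0229
clk 20.65 p [ 0.3828 -0.1862  0.0297] rot [ 1.8000e+02  1.3000e-01 -1.7976e+02] q [ 0.21  0.6   0.14  2.25 -0.27  0.3   2.16] F [10.9  6.1 -3.6] M [ 1.52 -2.13  0.51] w 22.9
```

```bash
python3 -m creep '[{"rx":0,"ry":0,"rz":0,"tx":-3,"ty":2.6,"tz":0,"hand":0.7},{"rx":0,"ry":0,"rz":0,"tx":-5.5,"ty":4.6,"tz":0,"hand":0.7},{"rx":0,"ry":0,"rz":0,"tx":-5.5,"ty":4.6,"tz":0,"hand":0.7},{"rx":0,"ry":0,"rz":0,"tx":-5.5,"ty":4.6,"tz":-10,"hand":0.7},{"rx":0,"ry":0,"rz":0,"tx":-5.5,"ty":4.6,"tz":-25,"hand":0.7},{"rx":0,"ry":0,"rz":0,"tx":-5.5,"ty":4.6,"tz":-50,"hand":0.7},{"rx":0,"ry":0,"rz":0,"tx":-5.5,"ty":4.6,"tz":-75,"hand":0.7},{"rx":0,"ry":0,"rz":0,"tx":-5.5,"ty":4.6,"tz":-75,"hand":0.7}]';python3 -c "
from look import *
st()
to(.45,-.29,.10,160);to(.45,-.29,.0116,160)
f=viewer.grab_frame('top')
u=w2p(f,[.4954,-.1565,.037])[0]
x0,y0=int(u[0])-40,int(u[1])-30
cv2.imwrite('pics/e4c.png',cv2.resize(f['pixels'][y0:y0+60,x0:x0+80],None,fx=10,fy=10,interpolation=cv2.INTER_CUBIC))
cv2.imwrite('pics/e4.png',f['pixels'])
print((w2p(f,[[.45,-.29,0],[.53,-.31,0]])))
"
```

```text
clock: 21.45
position: [0.3876, -0.1828, 0.1073]
tool_rot: [-3.141, 0.004, -3.14]
force: [0.1, 0.3, -1.6]
grip_width: 0.0229
clk 21.45 p [ 0.3876 -0.1828  0.1073] rot [-179.94    0.22 -179.92] q [ 0.11  0.44  0.25  2.22 -0.22  0.5   2.1 ] F [ 0.1  0.3 -1.6] M [ 0.02 -0.03  0.02] w 22.9
t [ -62.2 -107.3    7.7] r [-0.   0.2 20.1]
t [ -61.9 -107.2   96.1] r [-0.   0.2 20.1]
[[355.31107269 262.01981984]
 [361.52560398 236.74306561]]
```

View pics/e4c.png

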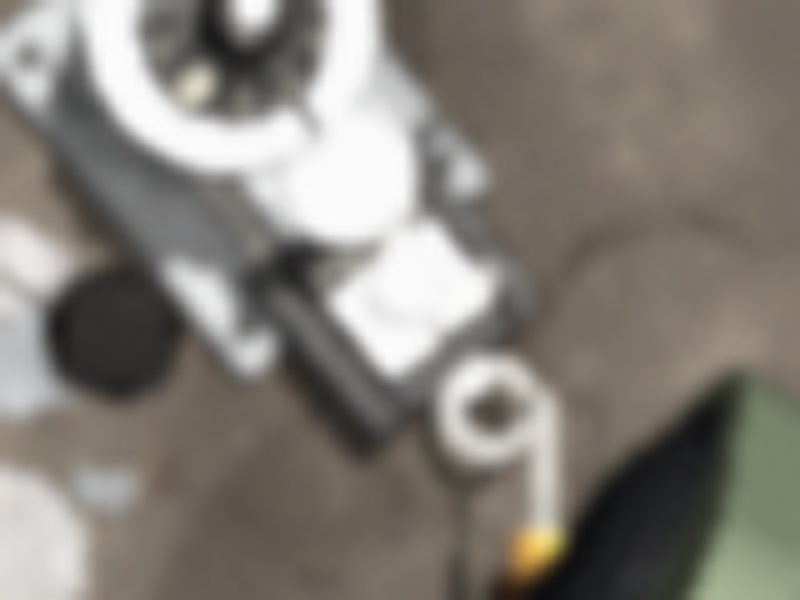

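View pics/e4.png

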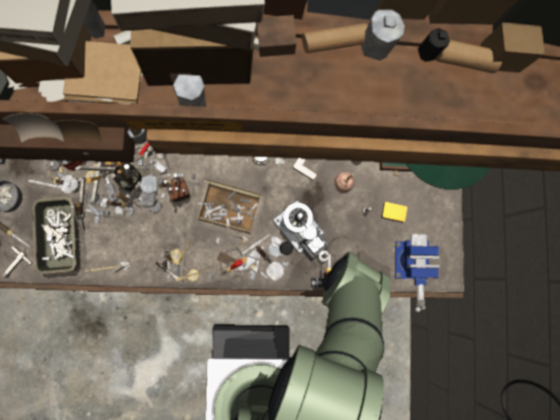

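```bash
python3 -m creep '[{"rx":0,"ry":0,"rz":5,"tx":-10,"ty":-45,"tz":0,"hand":0.7},{"rx":0,"ry":0,"rz":10,"tx":-35,"ty":-85,"tz":0,"hand":0.7},{"rx":0,"ry":0,"rz":15,"tx":-72,"ty":-112,"tz":0,"hand":0.7},{"rx":0,"ry":0,"rz":20,"tx":-72,"ty":-112,"tz":0,"hand":0.7},{"rx":0,"ry":0,"rz":20,"tx":-72,"ty":-112,"tz":40,"hand":0.7},{"rx":0,"ry":0,"rz":20,"tx":-72,"ty":-112,"tz":80,"hand":0.7},{"rx":0,"ry":0,"rz":20,"tx":-72,"ty":-112,"tz":86,"hand":0.7},{"rx":0,"ry":0,"rz":20,"tx":-72,"ty":-112,"tz":86,"hand":0.7}]';python3 -c "
from look import *
st();snap('wrist','e5')
f=snap('top','e5t')[1];a=f['pixels'][200:290,290:410];cv2.imwrite('pics/e5tc.png',cv2.resize(a,None,fx=6,fy=6,interpolation=cv2.INTER_CUBIC))
f=snap('side','e5s')[1];a=f['pixels'][220:320,270:410];cv2.imwrite('pics/e5sc.png',cv2.resize(a,None,fx=5.5,fy=5.5,interpolation=cv2.INTER_CUBIC))
"
```

```text
clock: 22.3
position: [0.4578, -0.2939, 0.0178]
tool_rot: [3.141, -0.003, 2.794]
force: [0.8, 0.3, -0.8]
grip_width: 0.0226
clk 22.3 p [ 0.4578 -0.2939  0.0178] rot [ 1.7999e+02 -1.6000e-01  1.6008e+02] q [ 0.28  0.74  0.26  1.96 -0.37  0.49  2.02] F [ 0.8  0.3 -0.8] M [-0.07 -0.01 -0.02] w 22.6
```

View pics/e5tc.png

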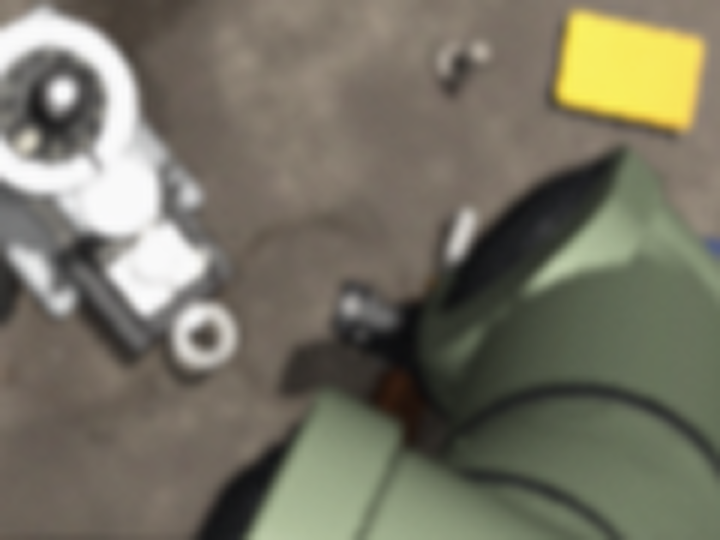

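View pics/e5sc.png

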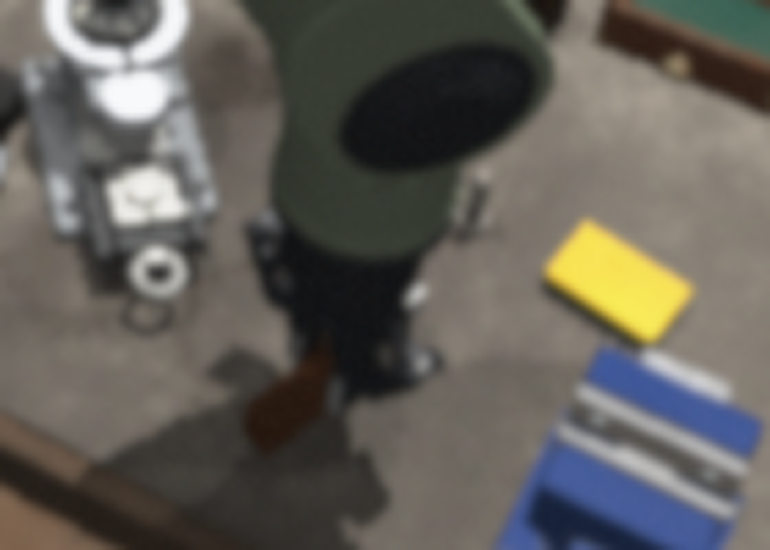

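View pics/e5.png

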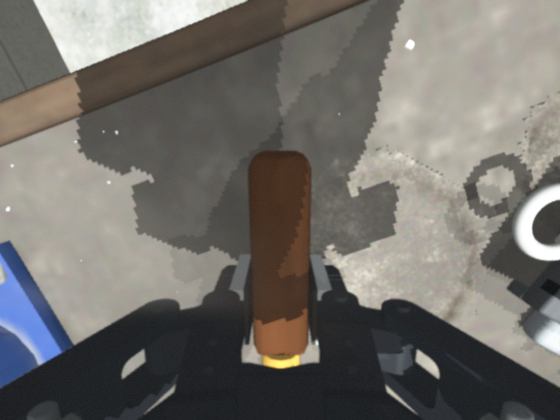

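```bash
python3 -m creep '[{"rx":0,"ry":0,"rz":0,"tx":0,"ty":0,"tz":3,"hand":0.7},{"rx":0,"ry":0,"rz":0,"tx":0,"ty":0,"tz":5.5,"hand":0.7},{"rx":0,"ry":0,"rz":0,"tx":0,"ty":0,"tz":5.5,"hand":0.7}]';python3 -c "
from look import *
st()"
```

```text
clock: 22.75
position: [0.459, -0.294, 0.0132]
tool_rot: [3.142, 0.0, 2.795]
force: [0.1, 0.1, -0.9]
grip_width: 0.0232
clk 22.75 p [ 0.459  -0.294   0.0132] rot [1.8000e+02 2.0000e-02 1.6012e+02] q [ 0.28  0.75  0.25  1.96 -0.38  0.48  2.03] F [ 0.1  0.1 -0.9] M [-0.05 -0.01 -0.02] w 23.2
```

```bash
python3 -m creep '[{"rx":0,"ry":0,"rz":0,"tx":0,"ty":0,"tz":1.5,"hand":0.7},{"rx":0,"ry":0,"rz":0,"tx":0,"ty":0,"tz":2.5,"hand":0.7},{"rx":0,"ry":0,"rz":0,"tx":0,"ty":0,"tz":2.5,"hand":0.7}]';python3 -c "
from look import *
st()"
```

```text
clock: 23.05
position: [0.459, -0.2941, 0.0115]
tool_rot: [3.141, 0.001, 2.794]
force: [-5.7, 3.5, 24.8]
grip_width: 0.023
clk 23.05 p [ 0.459  -0.2941  0.0115] rot [1.7998e+02 3.0000e-02 1.6011e+02] q [ 0.28  0.75  0.25  1.96 -0.38  0.48  2.03] F [-5.7  3.5 24.8] M [0.96 1.15 0.08] w 23.0
```

```bash
python3 -m creep '[{"rx":0,"ry":0,"rz":0,"tx":0,"ty":0,"tz":-1,"hand":0.7},{"rx":0,"ry":0,"rz":0,"tx":0,"ty":0,"tz":-1,"hand":0.3},{"rx":0,"ry":0,"rz":0,"tx":0,"ty":0,"tz":-1,"hand":-0.1},{"rx":0,"ry":0,"rz":0,"tx":0,"ty":0,"tz":-1,"hand":-0.1},{"rx":0,"ry":0,"rz":0,"tx":0,"ty":0,"tz":-1,"hand":-0.1},{"rx":0,"ry":0,"rz":0,"tx":0,"ty":0,"tz":-40,"hand":-0.1},{"rx":0,"ry":0,"rz":0,"tx":0,"ty":0,"tz":-90,"hand":-0.1},{"rx":0,"ry":0,"rz":0,"tx":0,"ty":0,"tz":-130,"hand":-0.1}]';python3 -c "
from look import *
st();snap('wrist','e6')
"
```

```text
clock: 23.85
position: [0.4587, -0.2942, 0.1425]
tool_rot: [-3.141, 0.0, 2.794]
force: [0.7, 0.1, -0.7]
grip_width: 0.0468
clk 23.85 p [ 0.4587 -0.2942  0.1425] rot [-1.7999e+02  1.0000e-02  1.6009e+02] q [ 0.19  0.54  0.38  1.91 -0.29  0.74  1.95] F [ 0.7  0.1 -0.7] M [-0.   -0.03  0.03] w 46.8
```

View pics/e6.png

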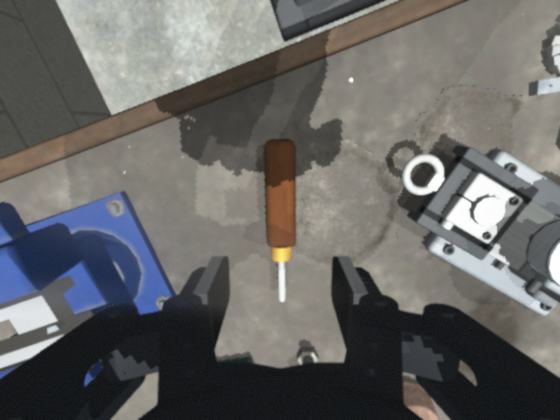

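```bash
python3 -m creep '[{"rx":0,"ry":0,"rz":5,"tx":0,"ty":0,"tz":-50,"hand":-0.1},{"rx":0,"ry":0,"rz":10,"tx":0,"ty":0,"tz":-100,"hand":-0.1},{"rx":0,"ry":0,"rz":20,"tx":-30,"ty":50,"tz":-120,"hand":-0.1},{"rx":0,"ry":0,"rz":20,"tx":-50,"ty":90,"tz":-120,"hand":-0.1},{"rx":0,"ry":0,"rz":20,"tx":-65,"ty":130,"tz":-120,"hand":-0.1},{"rx":0,"ry":0,"rz":20,"tx":-82,"ty":170,"tz":-120,"hand":-0.1},{"rx":0,"ry":0,"rz":20,"tx":-82,"ty":190,"tz":-120,"hand":-0.1},{"rx":0,"ry":0,"rz":20,"tx":-82,"ty":190,"tz":-120,"hand":-0.1}]';python3 -c "
from look import *
mill('f1')
s,f=snap('side','f1s');a=f['pixels'][180:320,210:410];cv2.imwrite('pics/f1sc.png',cv2.resize(a,None,fx=4,fy=4,interpolation=cv2.INTER_CUBIC))
"
```

```text
clock: 24.7
position: [0.6018, -0.1397, 0.2597]
tool_rot: [3.141, -0.001, 2.45]
force: [0.3, -0.8, -0.0]
grip_width: 0.0473
clk 24.7 p [ 0.6018 -0.1397  0.2597] rot [ 1.7999e+02 -7.0000e-02  1.4038e+02] q [-0.2   0.53  0.51  1.61 -0.28  1.08  1.26] F [ 0.3 -0.8 -0. ] M [-0.03 -0.   -0.03] w 47.3
crop 253 107 8
```

View pics/f1.png

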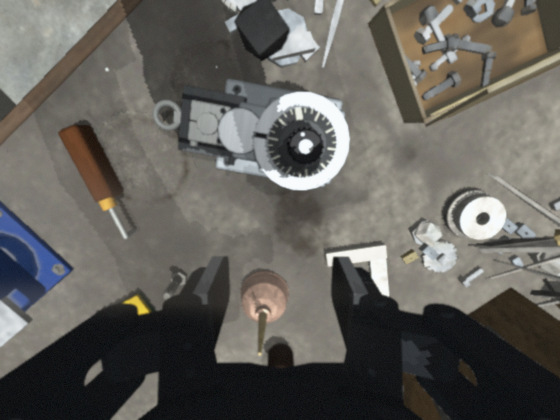

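View pics/f1c.png

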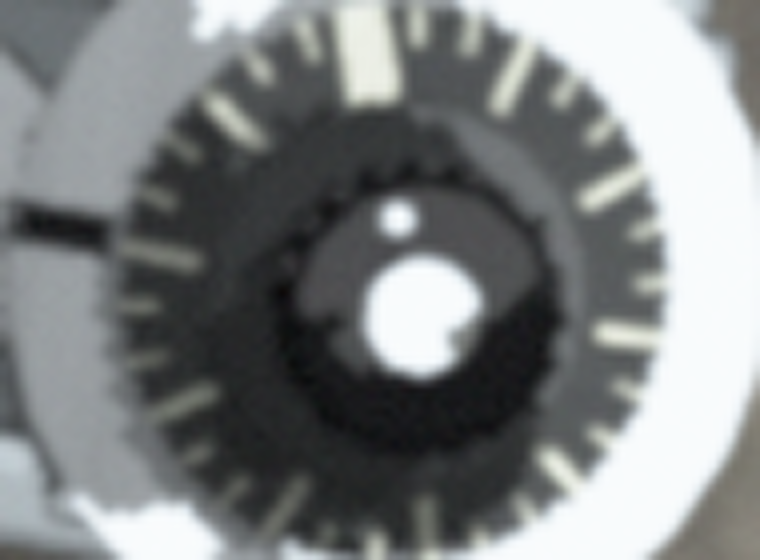

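View pics/f1sc.png

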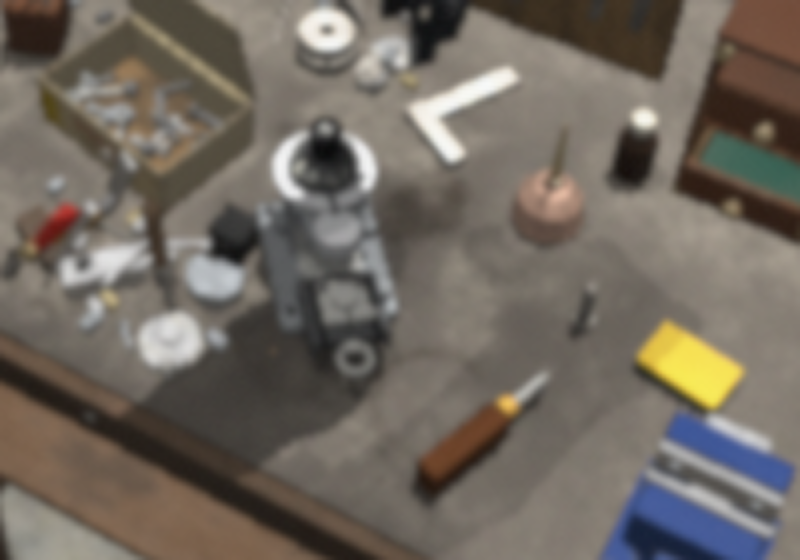

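```bash
python3 -c "
from look import *
ang('f1',253,107,[('z rim',362,12,.118),('z in',374,103,.1225),('ix',98,235,.106),('ix out',20,222,.106),('dot',397,219,.157),('cap',423,317,.157)])
import pickle
s,f=pickle.load(open('f1.pkl','rb'));a=f['pixels'][90:140,140:200];cv2.imwrite('pics/f1e.png',cv2.resize(a,None,fx=10,fy=10,interpolation=cv2.INTER_CUBIC))
e=p2w(f,(167,115),.037,s)[0];print(e,np.hypot(*(e[:2]-[.5733,-.0907])))
"
```

```text
z rim 28.1 147.1
z in 19.0 146.9
ix 31.7 -139.3
ix out 40.3 -139.2
dot 8.5 153.0
cap 0.8 18.9
[ 0.46648609 -0.18080982  0.037     ] 0.13974617178144608
```

View pics/f1e.png

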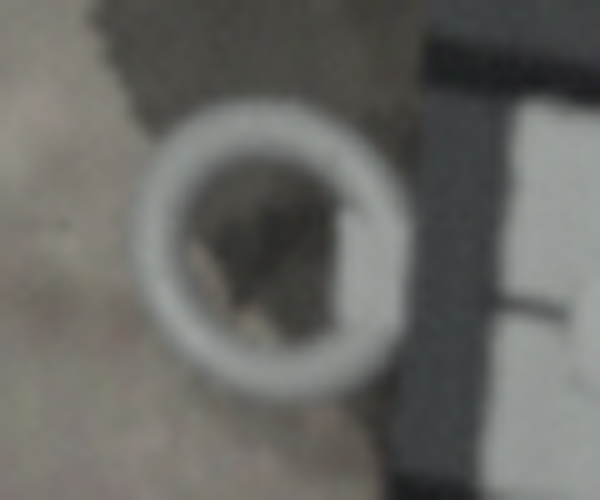

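```bash
python3 -c "
from look import *
st(); print(bot.job_done())"
```

```text
clk 24.8 p [ 0.6004 -0.1433  0.2603] rot [-1.7997e+02 -1.0000e-02  1.4014e+02] q [-0.2   0.53  0.51  1.61 -0.28  1.08  1.26] F [-0.6 -0.5 -0.3] M [-0.02  0.05  0.  ] w 47.0
the job is handed in; nothing more can be done
None
```

All the steps are done and the job was handed in at 24.8 s. The interface gave no verdict, so the results below are from my own camera and force checks.

- **Ring:** I turned it about 58° counter-clockwise by its rim. The zero mark then stood 0.8° (0.4 mm at the rim) from the index line, and the knob dot was within about 1° of its start.
- **Feed knob:** I turned it about 72° clockwise and the ring went with it. In the last picture the zero mark stood 72–74° clockwise of the index, against a target of 72°. The knob itself reads about 75° (1.31 rad), the small difference being pixel error.
- **Pallet:** I drew it out with the hook until the force rose to about 12 N at the stop. In the last picture its eye was 140 mm in front of the mill's origin, which matches full travel. The fingers stayed off the pallet.
- **Hook:** It stands on its handle on the bench to the right of the mill, its tip well over 40 mm from the eye.
- **Bystanders:** The oil can, flat tin and bolt look unmoved. The gripper was clear of everything at hand-in.

**Slips:** The first move was refused because the rows lacked some keys. One approach to the hook went about 8 mm sideways from a wrong sign and was corrected before gripping. No final check failed.

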